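# Lemons into the latched fruit keeper

### The arm

A 6-joint arm with a two-finger parallel gripper is mounted at the origin on a cart in front of the work surface, level with it; the furniture and walls round the work are solid. World frame = base frame: x ahead of the robot, y to its left, z up, the work surface at z = 0. Lengths are in m, angles in rad, forces in N, time in s.
With the tool pointing down it reaches from about 0.275 to 0.75 m from the base axis. Payload 10.2 kg.
Tool frame: the origin (TCP) lies at the very end of the fingers, on their centre line; the grasp point (between the pads) lies env.grip_point_offset behind it (env.grip_point_offset is the distance from the TCP to the grasp point, in m); z points along the fingers, y is the direction in which the jaws open and shut (so a half turn about z gives the same grasp; the last joint's range is limited). The gripper opens to 88 mm and grips with 3 to 60 N. Pads are 18 mm wide; open, the fingers measure 123 mm over their backs; the gripper's body (75 mm by 187 mm) begins 45 mm behind the grasp point.
Start: joints at [0.966, 0.313, 1.498, -0, 1.331, -0.223], TCP at [0.196, 0.487, 0.239] pointing down, gripper open.
Joint ranges: [-2.94, 2.94], [-0.97, 2.17], [0.19, 2.56], [-1.23, 4.37], [0.02, 3.11], [-2.88, 2.88]. Speed limits (rad/s): [2.39, 2.39, 3.01, 3.14, 3.14, 3.14].

### API

Orientations are given as a 3x3 rotation matrix whose columns are the frame's x, y, z axes.
In Python, from station import env gives the robot as it stands.
- The arm moves only by the shell command python3 -m jog 'ROWS'. ROWS is JSON, a list of rows, each a list of 7 numbers: the turn, a rotation vector about the tool's x, y, z in rad, then the shift along the tool's x, y, z in cm, then the finger opening in cm, from 0 to 8.81. In form: [[ax, ay, az, dx, dy, dz, hand], ...]. A call has exactly 8 rows; each row shifts and turns the commanded pose from where the row before left it, along the tool's axes as they then stand; what a row does not reach is not made up. A row lasts 1/12 s, in which the tool goes at most 41.7 mm and 7.16 degrees, less where a joint would pass 70% of its speed; a pose out of reach is approached as far as the arm can. A call is refused whole if a number of a shift passes 4.17 or a number of a turn 0.125, either way. A call with a gripper value outside its range is refused whole. The fingers move at their own pace and stop on an object; the grip force is fixed at half the most. Time passes only in rows, so rows that do not move let the fingers close, or fill a call up. It gives the time, the measured TCP pose, the force and the opening at its end, in the units of the state.
- env.read_state(): the state, without advancing time (a new reading comes with each control period).
- env.read_camera(name): name is "scene" or "top" or "wrist"; returns the picture (400x640x3 uint8, red, green, blue); there is no depth.
- env.camera_model(name): a dict with "intrinsics" (3x3 intrinsics, pixels), "extrinsics" (4x4, takes a point from camera to world coordinates); the wrist camera has in their place "tool_from_camera" (4x4, takes a point from camera to tool coordinates, whose origin is the TCP and whose axes are the flange's). Camera axes: x right, y down, z forward; pixel columns grow to the right and rows downward; lengths in m; the calibration is good to about 2 mm. A picture is of the moment at which its call begins: read the wrist's pose just before it. camera_model takes no time and is no camera call.
- env.job_done(): hands the job in, once; it reports no verdict.
Trained networks look in the newest picture that a camera, given by its name, has taken for a name from the list of things; names that differ only in an ending like _2 or _b are one class to them, and where a whole thing is asked for, a point or a joint stands for the part that bears it (a point fixed in the world has none). Each returns a list of dicts, best first, with "conf" (0 to 1); they miss things now and then, are a little off and sometimes report something else, mostly with a low value. They report only what shows in the picture. A call takes as long as a camera call.
- env.outline_of(camera, target): "mask" (400x640 bool, what is visible of it) and "at" ([column, row] in pixels, amid what is visible of it).
The state is a dict: "t": time; "q": joint angles; "joint_velocities": joint speeds; "joint_torque": joint torques, N m; "ee_pos": TCP position; "tool_rot": TCP orientation; "wrist_force": force on the tool from outside, world axes, zero at the start; "wrist_torque": the same for the moment, N m; "width": opening from 0.0 (shut) to 1.0 (fully open).
Only numpy, scipy, OpenCV 4.12 (cv2) and the standard library are available. Lean on these libraries where they do the work, as an engineer would, in place of code of your own. Each camera call takes 0.05 s, during which the arm holds its last target.

### The job

Put the two loose lemons away in the fruit keeper: slide the safety tab on its lid fully aside, lift the latch, open the lid up to its stop and leave it standing open, then lay one lemon on its side in each dimple so that it sits there and no longer rolls. Set the lemons down gently, without dropping them, and leave the other things on the board where they are.

Things in the scene. Friction and masses are not known exactly. Their poses are not given: they have to be found in the camera images.
- keeper: Fruit keeper: pale wooden base 140 mm (x) by 225 mm (y), deck 35 mm high, fixed on the wooden board that covers the stove (board top at world z = 0.048), turned by up to 0.15 rad. Origin: centre of its underside. x points from the front (latch side, towards the robot) to the hinge side, y to its left. A clear hood lid with a pale frame covers it; its closed top is 95 mm above the origin.
- dimple_left (a point): Centre of the left (+y of the keeper) round dimple, at deck height: a hole 60 mm across and 20 mm deep with a chamfered rim. A lemon that lies seated on its side in it has its centre 14 to 18 mm above this point, and no longer rolls. The two dimples are 105 mm apart and 12 mm in front of the middle between front and back.
- dimple_right (a point): The same for the right (-y) dimple.
- tab (a joint): Black plastic safety tab on the lid: travel in m, 0 = locked (as found), 0.045 = fully slid to the keeper's left (+y), where it stays; about 2 N to slide. While locked its arm lies over the latch paddle (above its left half), so that the paddle cannot be raised.
- tab_fin (a point): Centre of the tab's upright fin, near the lid's front edge: the fin is 24 mm (x) by 12 mm (y) and 28 mm tall; this point is 11 mm below its top and 17 mm above the lid.
- latch (a joint): Main latch, a steel T-shaped paddle hinged on the front of the lid; its short hook grips under a steel bar on the base (60 mm wide, 76 mm high, 84 mm in front of the keeper's middle). Angle in rad, 0 = level, latched; the free (front) end swings up, to 0.7 at most. From 0.35 rad on the hook is clear and the lid can rise. Turns easily.
- latch_pivot (a point): Middle of the latch's pivot line (along the keeper's y), 16 mm in front of the lid's front wall, 92 mm above the keeper's underside when shut.
- latch_bar (a point): Middle of the round steel grip bar (12 mm thick, 44 mm long, along the keeper's y) at the free end of the latch paddle, 30 mm in front of the pivot, level with it when shut. The paddle is 28 mm wide, 6 mm thick. Pinched from above at the bar's two ends with a light grip (about 10 N), it turns between the fingers as it rises; led on round the lid's hinge it lifts the lid (about 3 N).
- lid (a joint): Hood lid (60 mm tall): angle in rad, 0 = shut, 1.047 (60 degrees) = its stop; a stiff hinge (0.28 N m) holds it anywhere. At the stop it still leans forward over the dimples, its front edge 120 mm above the deck, over the keeper's middle: a gripper straight above a dimple would hit it, so lean the gripper back towards the robot by 20 to 40 degrees there and come in from above the front.
- lid_hinge (a point): Middle of the lid's hinge line (along the keeper's y), 70 mm behind the keeper's middle, at deck height (35 mm). From about x = 0.57 on a microwave hangs over the stove, its underside 0.58 m above it: lean the gripper back towards the robot while raising the lid as well.
- lemon_a_centre (a point): Centre of a lemon lying on its side on the cover board: 78 mm long along its own x axis, 55 mm across, 56 mm tall (centre 28 mm above the board). 75 to 150 g. It rolls.
- lemon_b_centre (a point): Centre of the other, equal lemon.
- lemon_a: The same lemon; this origin lies on its surface, 28 mm from its centre (underneath at the start); x along its length.
- lemon_b: The same lemon; this origin lies on its surface, 28 mm from its centre (underneath at the start); x along its length.
- salt: Bystander, not to be disturbed: clear and grey salt shaker, 44 mm across, 90 mm tall; origin at the centre of its underside.
- grinder: Bystander, not to be disturbed: black grinder, 98 mm across, 192 mm tall; origin at the centre of its underside.
- timer: Bystander, not to be disturbed: round white kitchen timer with a red bar grip, 68 mm across, 54 mm tall; origin at the centre of its underside.
- mug: Bystander, not to be disturbed: cream mug with a dark band, 82x115 mm, 92 mm tall; origin at the centre of its underside.
- tumbler: Bystander, not to be disturbed: white tumbler with a blue band, 80 mm across, 150 mm tall; origin at the centre of its underside.
- coaster: Bystander, not to be disturbed: round wooden coaster, 96 mm across, 10 mm thick; origin at the centre of its underside.
- spoon: Bystander, not to be disturbed: teaspoon, 130x27 mm, 11 mm tall; origin at the centre of its underside.

How it is judged:
On the way, in this order (a step that is already met when the one before it is completed fails the run):
1. the safety tab is slid aside (value of joint tab above 0.036 m), for 0.1 s.
2. the latch is lifted (value of joint latch above 0.3 rad), for 0.1 s.
3. the lid is open (value of joint lid above 0.95 rad), for 0.2 s.
4. one lemon sits in a dimple, let go ((((horizontal distance between lemon_a_centre and dimple_left below 0.012 m and z of lemon_a_centre in the frame of keeper between 0.044 and 0.064 m) and (linear speed of lemon_a below 0.02 m/s and angular speed of lemon_a below 0.3 rad/s and contact force between the fingers and lemon_a below 0.05 N)) or ((horizontal distance between lemon_a_centre and dimple_right below 0.012 m and z of lemon_a_centre in the frame of keeper between 0.044 and 0.064 m) and (linear speed of lemon_a below 0.02 m/s and angular speed of lemon_a below 0.3 rad/s and contact force between the fingers and lemon_a below 0.05 N)) or ((horizontal distance between lemon_b_centre and dimple_left below 0.012 m and z of lemon_b_centre in the frame of keeper between 0.044 and 0.064 m) and (linear speed of lemon_b below 0.02 m/s and angular speed of lemon_b below 0.3 rad/s and contact force between the fingers and lemon_b below 0.05 N)) or ((horizontal distance between lemon_b_centre and dimple_right below 0.012 m and z of lemon_b_centre in the frame of keeper between 0.044 and 0.064 m) and (linear speed of lemon_b below 0.02 m/s and angular speed of lemon_b below 0.3 rad/s and contact force between the fingers and lemon_b below 0.05 N)))), for 0.2 s.
At the end, for the whole second after the job is handed in: One lemon lies in each dimple (its centre within 12 mm of the dimple's centre seen from above, and 9 to 29 mm above the deck), both at rest and let go; the lid stands open (above 0.95 rad) and the tab is still aside (above 36 mm) ((((horizontal distance between lemon_a_centre and dimple_left below 0.012 m and z of lemon_a_centre in the frame of keeper between 0.044 and 0.064 m) and (horizontal distance between lemon_b_centre and dimple_right below 0.012 m and z of lemon_b_centre in the frame of keeper between 0.044 and 0.064 m)) or ((horizontal distance between lemon_b_centre and dimple_left below 0.012 m and z of lemon_b_centre in the frame of keeper between 0.044 and 0.064 m) and (horizontal distance between lemon_a_centre and dimple_right below 0.012 m and z of lemon_a_centre in the frame of keeper between 0.044 and 0.064 m))) and linear speed of each of lemon_a, lemon_b below 0.02 m/s and angular speed of each of lemon_a, lemon_b below 0.3 rad/s and contact force between the fingers and lemon_a below 0.05 N and contact force between the fingers and lemon_b below 0.05 N and value of joint lid above 0.95 rad and value of joint tab above 0.036 m); the robot touches nothing.
It fails at once if a lemon is dropped or thrown (it moves faster than 0.8 m/s out of the fingers) ((linear speed of lemon_a above 0.8 m/s and contact force between the fingers and lemon_a below 0.05 N) or (linear speed of lemon_b above 0.8 m/s and contact force between the fingers and lemon_b below 0.05 N)).
It fails at once if another thing on the board is moved by more than 30 mm or tipped over (distance of any of salt, grinder, timer, mug, tumbler, coaster, spoon from where it was at the start of the episode above 0.03 m or angle between any of salt, grinder, timer, mug, tumbler, coaster, spoon's own z axis and vertical above 0.5 rad).
It also fails if it takes over 72 s, if anything falls off the work surface, if the arm or the gripper's body presses on something with over 40 N, if the wrist force passes 120 N, or if a joint passes its speed limit or range.

## Working session

There is one attempt and no reset: what is moved stays moved. The work goes in short steps, Python scripts to look and compute and a shell command to move; the robot and the scene stay as the last step left them, time stands still between calls to the robot, and variables do not carry over. Pictures are saved under pics/ and viewed, and the job is handed in when it is done.

```bash
ls; mkdir -p pics
python3 - <<'E'
from station import env
import cv2, numpy as np
np.set_printoptions(precision=4,suppress=True)
for c in ["scene","top","wrist"]:
    im=env.read_camera(c); cv2.imwrite(f"pics/{c}0.png",im[:,:,::-1])
    print(c,env.camera_model(c))
s=env.read_state(); print(s); print(env.grip_point_offset)
E
```

```text
pics
scene {'intrinsics': array([[520.2765,   0.    , 320.3346],
       [  0.    , 520.2765, 198.8255],
       [  0.    ,   0.    ,   1.    ]]), 'extrinsics': array([[ 0.1371, -0.6694,  0.7302, -0.3031],
       [-0.9905, -0.0887,  0.1047, -0.1707],
       [-0.0053, -0.7376, -0.6752,  0.9571],
       [ 0.    ,  0.    ,  0.    ,  1.    ]])}
top {'intrinsics': array([[495.6529,   0.    , 321.1349],
       [  0.    , 495.6529, 201.4902],
       [  0.    ,   0.    ,   1.    ]]), 'extrinsics': array([[ 0.0131, -0.9835,  0.1802,  0.3569],
       [-0.9996, -0.0082,  0.0277, -0.0636],
       [-0.0258, -0.1805, -0.9832,  1.339 ],
       [ 0.    ,  0.    ,  0.    ,  1.    ]])}
wrist {'intrinsics': array([[317.5439,   0.    , 323.7272],
       [  0.    , 317.5439, 205.0022],
       [  0.    ,   0.    ,   1.    ]]), 'tool_from_camera': array([[ 0.0001, -0.9495, -0.3137,  0.0813],
       [ 1.    ,  0.0005, -0.0011,  0.0007],
       [ 0.0012, -0.3137,  0.9495, -0.1457],
       [ 0.    ,  0.    ,  0.    ,  1.    ]])}
{'t': 0.15, 'q': array([ 0.9656,  0.3133,  1.4982, -0.    ,  1.331 , -0.2234]), 'joint_velocities': array([-0.0012, -0.0017, -0.001 ,  0.0014, -0.0008,  0.0002]), 'joint_torque': array([  0.0007, -40.2306, -25.2311,   0.0694,   0.0345,  -0.0001]), 'ee_pos': array([0.1955, 0.487 , 0.2383]), 'tool_rot': array([[-0.928 ,  0.3726, -0.0005],
       [ 0.3726,  0.928 , -0.0008],
       [ 0.0002, -0.0009, -1.    ]]), 'wrist_force': array([ 0.4984, -0.2813,  0.301 ]), 'wrist_torque': array([-0.0461,  0.1074, -0.0141]), 'width': 1.0036595345207466}
0.0187
```

View pics/scene0.png

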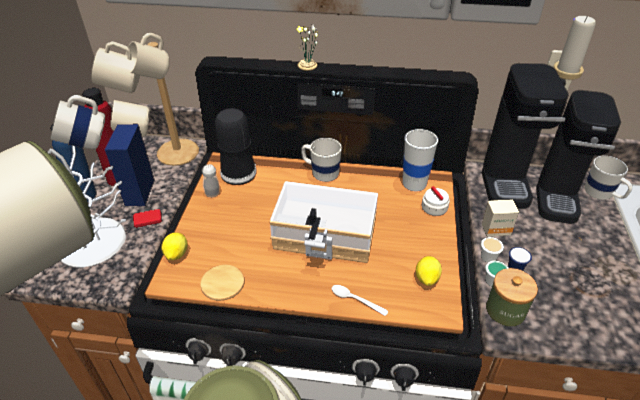

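View pics/top0.png

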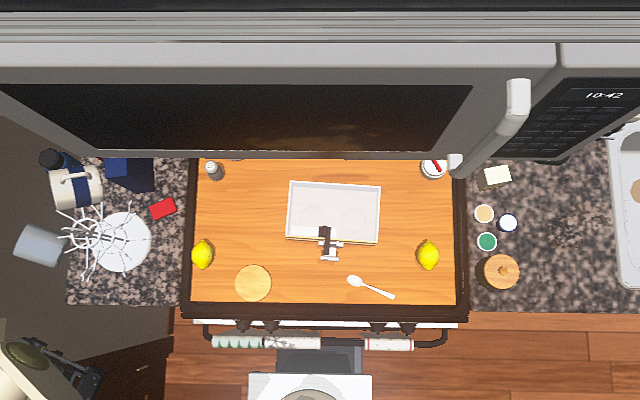

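View pics/wrist0.png

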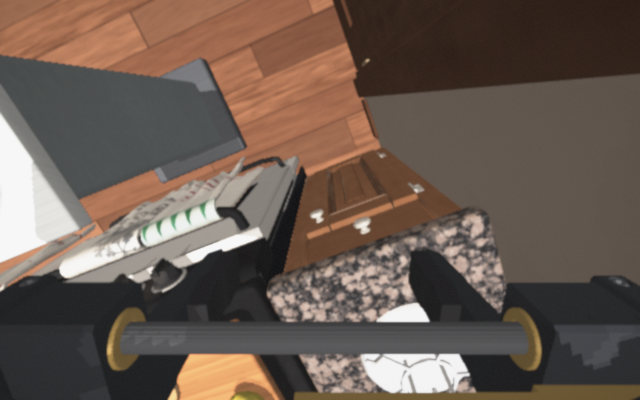

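The scene picture shows the keeper near (325,220) with its black tab and latch at (315,235). The lemons are at (175,247) and (428,270), and the top view shows them at (202,254) and (428,255). Next I'll measure.

```bash
cat > h.py <<'E'
from station import env
import numpy as np, cv2
np.set_printoptions(precision=4,suppress=True)
def cam(n,pose=None):
    m=env.camera_model(n); K=m["intrinsics"]
    if n=="wrist":
        s=pose or env.read_state(); T=np.eye(4);T[:3,:3]=s["tool_rot"];T[:3,3]=s["ee_pos"]
        E=T@m["tool_from_camera"]
    else: E=m["extrinsics"]
    return K,E
def ray(n,uv,pose=None):
    K,E=cam(n,pose); d=E[:3,:3]@np.linalg.solve(K,[uv[0],uv[1],1]); return E[:3,3],d/np.linalg.norm(d)
def onz(n,uv,z,pose=None):
    o,d=ray(n,uv,pose); return o+d*(z-o[2])/d[2]
def proj(n,p,pose=None):
    K,E=cam(n,pose); c=E[:3,:3].T@(np.atleast_2d(p)-E[:3,3]).T; u=K@c; return (u[:2]/u[2]).T
def tri(rays):
    A=np.zeros((3,3));b=np.zeros(3)
    for o,d in rays:
        P=np.eye(3)-np.outer(d,d);A+=P;b+=P@o
    x=np.linalg.solve(A,b); return x,[np.linalg.norm((np.eye(3)-np.outer(d,d))@(x-o)) for o,d in rays]
E
python3 - <<'E'
from h import *
import pickle
D={}
for c in ["scene","top"]:
    env.read_camera(c)
    for t in ["lemon_a_centre","tab_fin","latch_bar","latch_pivot","dimple_left","keeper","lid","latch","tab","grinder","salt","timer","mug","tumbler","coaster","spoon"]:
        try: r=env.outline_of(c,t)
        except Exception as e: print(c,t,"ERR",e); continue
        D[c,t]=r
        print(c,t,[(round(x["conf"],2),np.round(x["at"],1),int(x["mask"].sum()), np.round(np.argwhere(x["mask"]).mean(0)[::-1],1)) for x in r[:3]])
pickle.dump(D,open("D.pkl","wb"))
print(env.read_state()["t"])
E
```

```text
scene lemon_a_centre [(0.7, array([172. , 242.7]), 530, array([174.3, 245.5])), (0.54, array([324.3, 218.7]), 5986, array([324.6, 216.2]))]
scene tab_fin [(0.6, array([312. , 222.9]), 258, array([313. , 222.3]))]
scene latch_bar [(0.6, array([315.2, 240.6]), 190, array([316.5, 240.4]))]
scene latch_pivot [(0.62, array([317.7, 241.7]), 200, array([316.2, 240.6]))]
scene dimple_left [(0.87, array([325.2, 223.8]), 6982, array([324. , 221.2])), (0.42, array([317.1, 241.6]), 199, array([316.2, 240.6]))]
scene keeper [(0.68, array([324. , 222.4]), 6944, array([324.2, 221.3])), (0.63, array([430.8, 265.9]), 568, array([428.6, 269.7]))]
scene lid [(0.93, array([324.7, 217.1]), 5994, array([324.5, 216.1])), (0.61, array([238.2, 145.8]), 2456, array([234.4, 146.7]))]
scene latch [(0.47, array([317.7, 239.4]), 195, array([316.7, 240.3])), (0.45, array([208., 182.]), 466, array([210.4, 180.8]))]
scene tab [(0.54, array([312.3, 221.3]), 250, array([313.2, 222.5]))]
scene grinder [(0.7, array([237.2, 146.5]), 2340, array([234.7, 147.1]))]
scene salt [(0.64, array([208.6, 183. ]), 457, array([210.4
[... 952 characters left out ...]
(0.9, array([332.2, 213.8]), 5753, array([333.2, 214.3])), (0.31, array([434. , 164.1]), 449, array([433.8, 168.4]))]
top latch [(0.67, array([331.1, 252. ]), 205, array([330.9, 254.3]))]
top tab [(0.73, array([334.4, 214.3]), 5775, array([333.3, 214.1])), (0.58, array([327.1, 233.7]), 183, array([324.9, 236.7]))]
top grinder [(0.39, array([426.1, 254.9]), 505, array([427.8, 255.2]))]
top salt [(0.44, array([332.8, 212.9]), 5830, array([333.3, 214.2]))]
top timer [(0.66, array([432.6, 165. ]), 475, array([433.4, 168.2]))]
top mug []
top tumbler []
top coaster [(0.6, array([255.4, 283.1]), 1072, array([253. , 282.8]))]
top spoon [(0.83, array([359.3, 285.2]), 208, array([363.6, 284.2]))]
1.85
```

Run:
```python
import cv2
a=cv2.imread("pics/scene0.png")[175:275,255:395]; b=cv2.imread("pics/top0.png")[170:270,270:400]
cv2.imwrite("pics/zs.png",cv2.resize(a,None,fx=5.6,fy=5.6,interpolation=cv2.INTER_CUBIC))
cv2.imwrite("pics/zt.png",cv2.resize(b,None,fx=6,fy=6,interpolation=cv2.INTER_CUBIC))
```

```text
(no output)
```

View pics/zs.png

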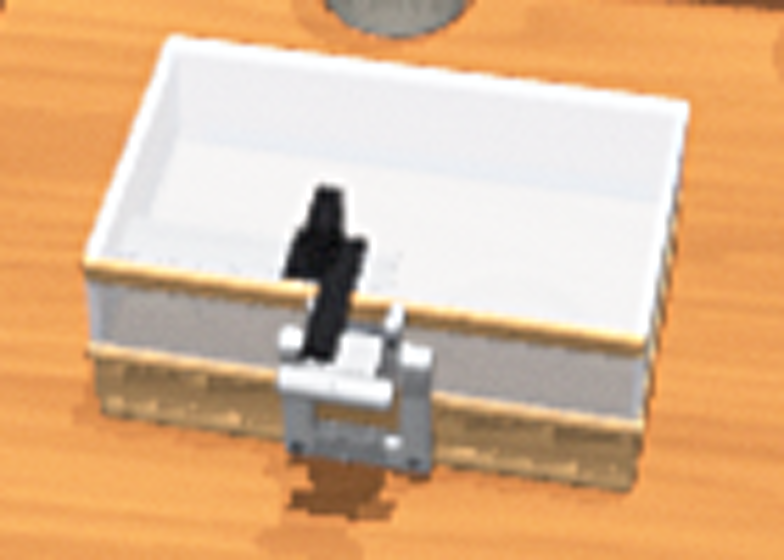

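View pics/zt.png

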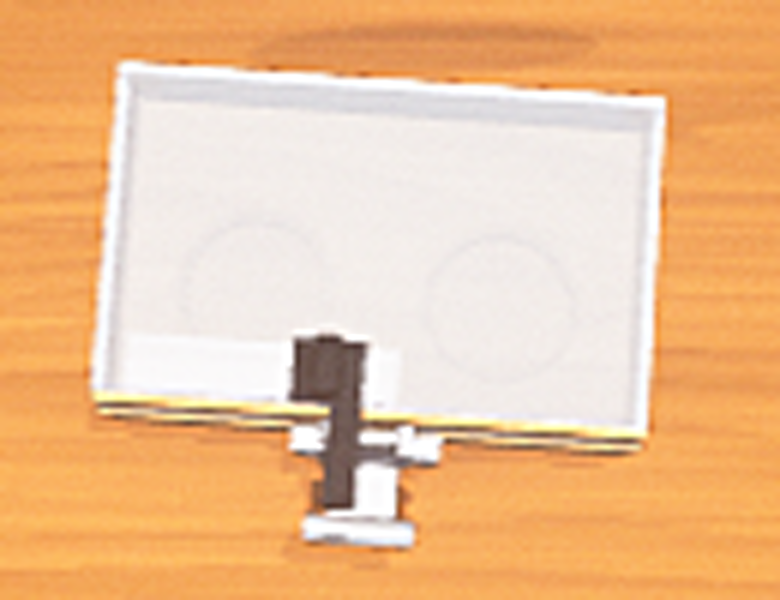

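Run:
```python
from h import *
from scipy.optimize import least_squares
S={k:(np.array(v)/5.6+[255,175]) for k,v in dict(bl=(172,40),br=(688,103),fr=(645,345),fl=(88,265),gl=(102,412),gr=(632,490)).items()}
T={k:(np.array(v)/6+[270,170]) for k,v in dict(bl=(120,62),br=(664,98),fr=(640,432),fl=(95,398)).items()}
for k in ["bl","br","fr","fl"]: print(k,tri([ray("scene",S[k]),ray("top",T[k])]))
print([onz("scene",S[k],.048) for k in("gl","gr")])
def P(p,pt):
    c,s=np.cos(p[2]),np.sin(p[2]); return np.array([p[0]+c*pt[0]-s*pt[1],p[1]+s*pt[0]+c*pt[1],.048+pt[2]])
def f(p):
    L=p[3];xf=-70-p[4]*1000;
    pts=dict(bl=(.07,L,.095),br=(.07,-L,.095),fr=(-.07-p[4],-L,.095),fl=(-.07-p[4],L,.095))
    r=[]
    for k in pts:
        r+=list(proj("scene",P(p,pts[k]))[0]-S[k]); r+=list(proj("top",P(p,pts[k]))[0]-T[k])
    return np.array(r)
o=least_squares(f,[.45,-.09,-.07,.11,0]); p=o.x;print(p);print(o.fun.reshape(-1,4))
def show(n,pt): 
    w=P(p,pt);print(n,w,proj("scene",w)[0],proj("top",w)[0])
show("dl",(-.012,.0525,.035));show("dr",(-.012,-.0525,.035));show("bar",(-.116,0,.092));show("piv",(-.086,0,.092))
print(proj("top",P(p,(-.012,.0525,.035)))[0]*6-np.array([270,170])*6,proj("top",P(p,(-.012,-.0525,.035)))[0]*6-np.array([270,170])*6)
for k,zs,zt in [("barL",(283,380),(305,530)),("barR",(388,392),(412,535)),("fin top",(328,190),(327,336))]:
    zs=np.array(zs)/5.6+[255,175];zt=np.array(zt)/6+[270,170]
    x,e=tri([ray("scene",zs),ray("top",zt)]); c,s=np.cos(p[2]),np.sin(p[2]);d=x-[p[0],p[1],.048];print(k,x,e,"keeper",[c*d[0]+s*d[1],-s*d[0]+c*d[1],d[2]])
# lemons
import pickle;D=pickle.load(open("D.pkl","rb"))
print(D["top","lemon_a_centre"][0]["at"])
x,e=tri([ray("scene",[174.3,245.5]),ray("top",[202.4,254])]);print("lemL",x,e)
x,e=tri([ray("scene",[428.6,269.7]),ray("top",[427.8,255.2])]);print("lemR",x,e)
print(onz("top",[202.4,254],.076),onz("top",[427.8,255.2],.076),onz("scene",[174.3,245.5],.076),onz("scene",[428.6,269.7],.076))
for n,c,z in [("coaster",(253,282.8),.058),("spoon",(363.6,284.2),.053),("timer",(433.4,168.2),.09)]: print(n,onz("top",c,z))
```

```text
bl (array([0.6297, 0.0478, 0.139 ]), [np.float64(0.0005374691209079104), np.float64(0.0005374691209078956)])
br (array([ 0.6155, -0.1757,  0.1414]), [np.float64(0.000318599063345388), np.float64(0.00031859906334547023)])
fr (array([ 0.4787, -0.1663,  0.1363]), [np.float64(0.0006061738924695294), np.float64(0.0006061738924695448)])
fl (array([0.4898, 0.0548, 0.1398]), [np.float64(0.00018864526123874072), np.float64(0.00018864526123876812)])
[array([0.4944, 0.0562, 0.048 ]), array([ 0.4812, -0.1666,  0.048 ])]
[ 0.5513 -0.06   -0.0585  0.111  -0.0007]
[[-0.0045 -0.6689  0.5107  0.4365]
 [-0.193  -0.2944 -0.4066  0.2193]
 [ 0.026  -1.0742  0.691   0.965 ]
 [-0.293  -0.6338 -0.0571  0.3321]]
dl [ 0.5424 -0.0069  0.083 ] [302.6507 226.1555] [312.5991 218.5921]
dr [ 0.5362 -0.1117  0.083 ] [346.7346 232.2723] [353.5648 221.3469]
bar [ 0.4355 -0.0532  0.14  ] [315.2901 245.0123] [330.0966 259.2418]
piv [ 0.4654 -0.055   0.14  ] [318.0901 234.9233] [330.9434 246.8101]
[255.5946 291.5524] [501.3887 308.0811]
barL [ 0.4374 -0.0315  0.1415] [np.float64(0.0005410908393210875), np.float64(0.00054
[... 261 characters left out ...]
379428), np.float64(-0.019876404568623614), np.float64(0.09481024938500072)]
fin top [ 0.5117 -0.0391  0.172 ] [np.float64(0.0003766803185616513), np.float64(0.0003766803185616448)] keeper [np.float64(-0.04075609269164612), np.float64(0.018573012941197703), np.float64(0.12396542462940095)]
[202.3, 253.4]
lemL [0.4491 0.2748 0.0762] [np.float64(0.0007974595549458952), np.float64(0.0007974595549459165)]
lemR [ 0.4525 -0.2991  0.0778] [np.float64(2.653825193044804e-05), np.float64(2.6538251930316627e-05)]
[0.4493 0.274  0.076 ] [ 0.4526 -0.2994  0.076 ] [0.4491 0.2757 0.076 ] [ 0.4541 -0.2994  0.076 ]
coaster [0.3785 0.1443 0.058 ]
spoon [ 0.3787 -0.1387  0.053 ]
timer [ 0.6755 -0.3169  0.09  ]
```

```bash
cat >> h.py <<'E'
from scipy.spatial.transform import Rotation as Ro
K0=np.array([.5513,-.06,.048]); YAW=-.0585
RK=Ro.from_euler('z',YAW).as_matrix()
def kw(p): return K0+RK@np.array(p,float)
def wk(p): return RK.T@(np.array(p)-K0)
def toolR(yaw=YAW,lean=0.):  # lean back towards robot, deg; jaw along +y of yaw frame
    R=np.column_stack([[-1,0,0],[0,1,0],[0,0,-1]]).astype(float)
    return Ro.from_euler('z',yaw).as_matrix()@Ro.from_euler('y',-np.radians(lean)).as_matrix()@R
def go(pos,R=None):
    s=env.read_state(); R0=s["tool_rot"]; R=R0 if R is None else R
    rv=Ro.from_matrix(R0.T@R).as_rotvec(); d=np.array(pos)-s["ee_pos"]
    print("t %.2f"%s["t"],"tcp",s["ee_pos"],"keeper",wk(s["ee_pos"]),"w",round(s["width"],3),"F",s["wrist_force"])
    print("rotvec",rv.round(3),"shift now-axes cm",(R0.T@d*100).round(2),"after-turn axes cm",(R.T@d*100).round(2),"zaxis",R0[:,2])
E
python3 - <<'E'
from h import *
print(toolR(lean=30))
go(kw([-.052,.0186,.19]),toolR())
E
```

```text
[[-0.8645  0.0585  0.4991]
 [ 0.0506  0.9983 -0.0292]
 [-0.5     0.     -0.866 ]]
t 1.85 tcp [0.1956 0.4872 0.2387] keeper [-0.387   0.5255  0.1907] w 1.001 F [-0.3817 -0.25   -0.6778]
rotvec [ 0.     0.    -0.323] shift now-axes cm [-47.87 -37.42   0.07] after-turn axes cm [-33.5  -50.69   0.07] zaxis [ 0.  0. -1.]
```

```bash
python3 -m jog '[[0,0,-0.108,0,0,0,4.5],[0,0,-0.108,0,0,0,4.5],[0,0,-0.107,0,0,0,4.5],[0,0,0,-2.2,-3.3,0,4.5],[0,0,0,-2.2,-3.3,0,4.5],[0,0,0,-2.2,-3.3,0,4.5],[0,0,0,-2.2,-3.3,0,4.5],[0,0,0,-2.2,-3.3,0,4.5]]'
python3 -m jog '[[0,0,0,-2.2,-3.3,0,4.5],[0,0,0,-2.2,-3.3,0,4.5],[0,0,0,-2.2,-3.3,0,4.5],[0,0,0,-2.2,-3.3,0,4.5],[0,0,0,-2.2,-3.3,0,4.5],[0,0,0,-2.2,-3.3,0,4.5],[0,0,0,-2.2,-3.3,0,4.5],[0,0,0,-1.5,-3.3,0,4.5]]'
python3 - <<'E'
from h import *
go(kw([-.052,.0186,.19]),toolR())
im=env.read_camera("wrist"); cv2.imwrite("pics/w1.png",im[:,:,::-1])
print(proj("wrist",[kw([-.052,.0186,.123]),kw([-.04,.0246,.123]),kw([-.116,.022,.092]),kw([-.116,-.022,.092])]))
E
```

```text
t: 2.52
ee_pos: [0.2961, 0.3144, 0.2388]
tool_rot: [[-0.998, 0.058, 0.0], [0.058, 0.998, 0.0], [-0.0, 0.0, -1.0]]
wrist_force: [0.5, -0.7, -0.4]
width: 0.511
t: 3.18
ee_pos: [0.45, 0.0404, 0.2388]
tool_rot: [[-0.998, 0.059, 0.001], [0.059, 0.998, -0.0], [-0.001, -0.0, -1.0]]
wrist_force: [-0.5, 0.9, -0.3]
width: 0.511
t 3.18 tcp [0.45   0.0404 0.2388] keeper [-0.107   0.0943  0.1908] w 0.511 F [-0.4549  0.9198 -0.3476]
rotvec [-0.     0.001 -0.001] shift now-axes cm [-5.5  -7.56  0.09] after-turn axes cm [-5.5  -7.57  0.08] zaxis [ 0.0007 -0.0001 -1.    ]
[[231.379  283.8292]
 [240.4903 297.1647]
 [238.8123 192.8979]
 [183.975  193.0576]]
```

View pics/w1.png

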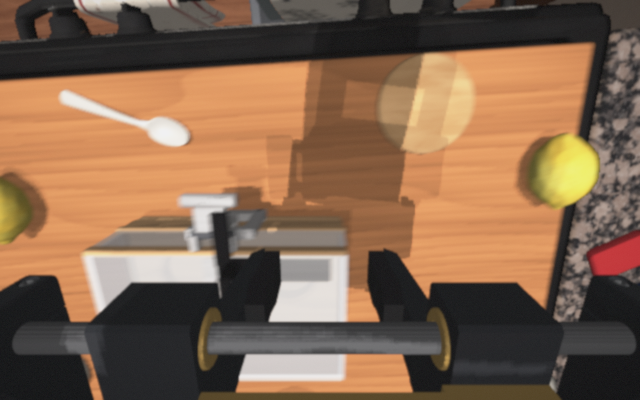

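```bash
python3 -m jog '[[0,0,0,-2.2,-3.0,0,4.5],[0,0,0,-2.2,-3.0,0,4.5],[0,0,0,-1.1,-1.5,0,4.5],[0,0,0,0,0,1,4.5],[0,0,0,0,0,1,4.5],[0,0,0,0,0,1,4.5],[0,0,0,0,0,0,4.5],[0,0,0,0,0,0,4.5]]'
python3 - <<'E'
from h import *
go(kw([-.052,.0186,.109]),toolR())
im=env.read_camera("wrist"); cv2.imwrite("pics/w2.png",im[:,:,::-1])
print(proj("wrist",[kw([-.052,.0186,.123]),kw([-.04,.0246,.123]),kw([-.116,.022,.092]),kw([-.116,-.022,.092])]))
im=env.read_camera("scene"); cv2.imwrite("pics/s2.png",cv2.resize(im[130:290,220:440,::-1],None,fx=3.5,fy=3.5,interpolation=cv2.INTER_CUBIC))
E
```

```text
t: 3.9
ee_pos: [0.4988, -0.0345, 0.2083]
tool_rot: [[-0.998, 0.058, -0.001], [0.058, 0.998, 0.0], [0.001, 0.0, -1.0]]
wrist_force: [-0.8, -0.5, 0.2]
width: 0.511
t 3.90 tcp [ 0.4988 -0.0345  0.2083] keeper [-0.0539  0.0223  0.1603] w 0.511 F [-0.8118 -0.4963  0.1892]
rotvec [ 0.    -0.001  0.001] shift now-axes cm [-0.19 -0.38  5.13] after-turn axes cm [-0.19 -0.37  5.13] zaxis [-0.0012  0.0004 -1.    ]
[[317.5285 238.213 ]
 [326.9637 255.3534]
 [323.1085 129.9521]
 [256.4671 129.8767]]
```

View pics/w2.png

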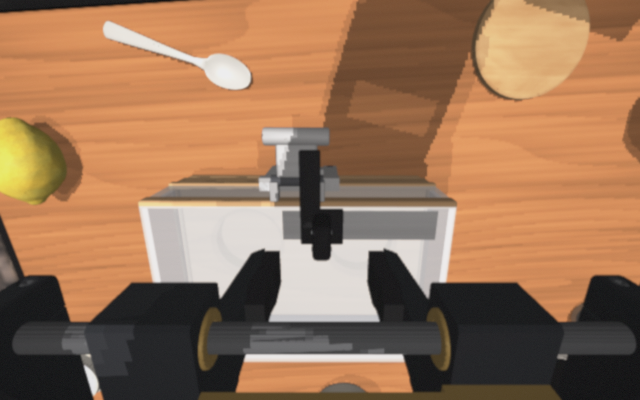

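View pics/s2.png

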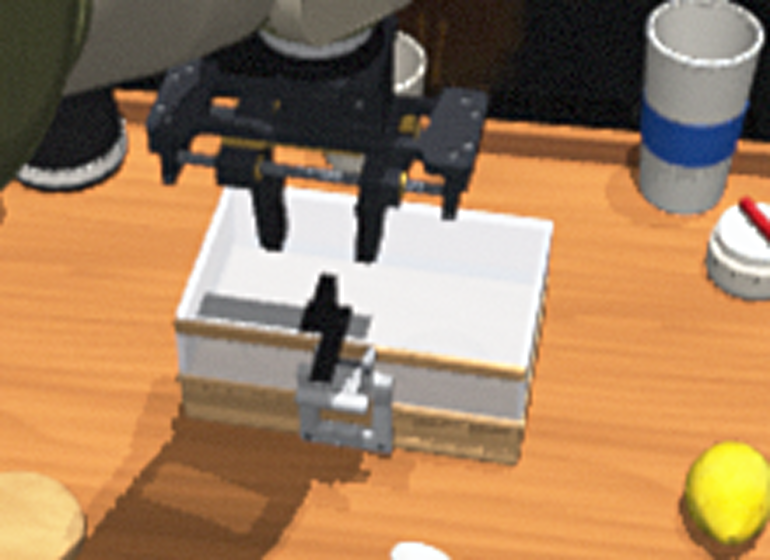

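The wrist picture shows the fin at about (321,240) and the latch bar at columns 263–328, row 135. Both are within 2 mm of my prediction, so I'll descend and pinch the fin.

```bash
python3 -m jog '[[0,0,0,-0.2,-0.3,1.5,4.5],[0,0,0,0,0,1.5,4.5],[0,0,0,0,0,1.2,4.5],[0,0,0,0,0,0.9,4.5],[0,0,0,0,0,0,4.5],[0,0,0,0,0,0,0.8],[0,0,0,0,0,0,0.8],[0,0,0,0,0,0,0.8]]'
python3 -m jog '[[0,0,0,0,0,0,0.8],[0,0,0,0,0,0,0.8],[0,0,0,0,0.5,0,0.8],[0,0,0,0,0.8,0,0.8],[0,0,0,0,0.8,0,0.8],[0,0,0,0,0.8,0,0.8],[0,0,0,0,0.8,0,0.8],[0,0,0,0,0,0,0.8]]'
python3 - <<'E'
from h import *
go(kw([-.052,.0636,.109]),toolR())
im=env.read_camera("scene"); cv2.imwrite("pics/s3.png",cv2.resize(im[130:290,220:440,::-1],None,fx=3.5,fy=3.5,interpolation=cv2.INTER_CUBIC))
E
```

```text
t: 4.67
ee_pos: [0.5016, -0.0387, 0.1586]
tool_rot: [[-0.998, 0.059, 0.001], [0.059, 0.998, -0.0], [-0.001, -0.0, -1.0]]
wrist_force: [-0.9, -0.3, -0.3]
width: 0.305
t: 5.33
ee_pos: [0.5037, -0.0001, 0.1581]
tool_rot: [[-0.998, 0.058, 0.001], [0.058, 0.998, 0.0], [-0.001, 0.0, -1.0]]
wrist_force: [-0.6, 2.0, 7.2]
width: 0.133
t 5.33 tcp [ 0.5037 -0.0001  0.1581] keeper [-0.051   0.057   0.1101] w 0.133 F [-0.6367  2.0308  7.2466]
rotvec [0.    0.001 0.001] shift now-axes cm [0.1  0.66 0.11] after-turn axes cm [0.1  0.66 0.11] zaxis [ 0.0011  0.0004 -1.    ]
```

View pics/s3.png

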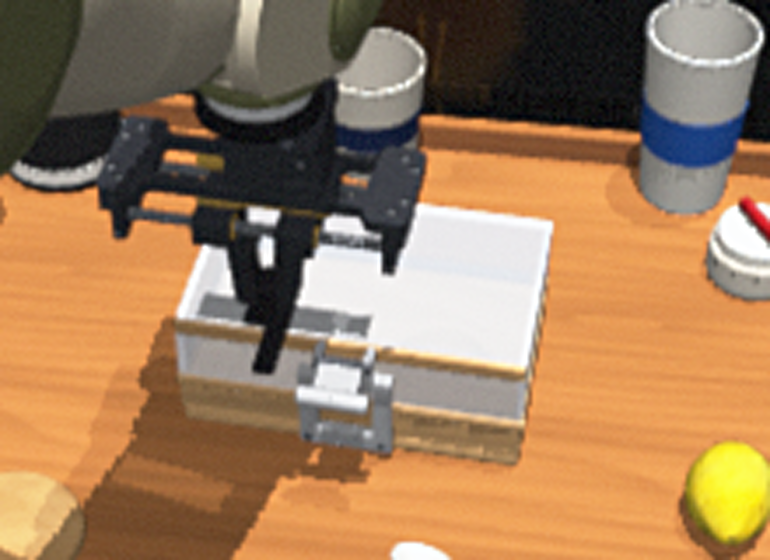

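The tab is about 38 mm over and no longer covers the paddle. I'll push the last few mm, release and rise.

```bash
python3 -m jog '[[0,0,0,0,0.4,0,0.8],[0,0,0,0,0.2,0,0.8],[0,0,0,0,0,0,0.8],[0,0,0,0,0,0,0.8],[0,0,0,0,0,0,3],[0,0,0,0,0,0,3],[0,0,0,0,0,0,3],[0,0,0,0,0,0,3]]'
python3 - <<'E'
from h import *
go(kw([-.052,.0636,.16]),toolR())
E
```

```text
t: 6.05
ee_pos: [0.5036, 0.0044, 0.1574]
tool_rot: [[-0.998, 0.059, -0.001], [0.059, 0.998, 0.0], [0.001, 0.0, -1.0]]
wrist_force: [0.8, 0.5, -0.1]
width: 0.342
t 6.05 tcp [0.5036 0.0044 0.1574] keeper [-0.0514  0.0615  0.1094] w 0.342 F [ 0.7567  0.505  -0.0904]
rotvec [ 0.    -0.001 -0.   ] shift now-axes cm [ 0.07  0.21 -5.06] after-turn axes cm [ 0.06  0.21 -5.06] zaxis [-0.0006  0.0002 -1.    ]
```

```bash
python3 -m jog '[[0,0,0,0,0,-2,3.5],[0,0,0,0,0,-4,5],[0,0,0,0,0,-3,6],[0,0,0,2,-2,0,6],[0,0,0,2,-2,0,6],[0,0,0,2.0,-2,0,6],[0,0,0,0,0,0,6],[0,0,0,0,0,0,6]]'
python3 - <<'E'
from h import *
R=toolR(lean=32)
go(kw([-.117,.001,.092])-.06*R[:,2],R)
E
```

```text
t: 6.72
ee_pos: [0.44, -0.0526, 0.2479]
tool_rot: [[-0.998, 0.061, 0.0], [0.061, 0.998, -0.0], [-0.0, 0.0, -1.0]]
wrist_force: [-0.1, 0.8, 0.2]
width: 0.683
t 6.72 tcp [ 0.44   -0.0526  0.2479] keeper [-0.1115  0.0009  0.1999] w 0.683 F [-0.1497  0.839   0.1836]
rotvec [-0.001 -0.558 -0.002] shift now-axes cm [3.73 0.   5.7 ] after-turn axes cm [6.18 0.01 2.86] zaxis [ 0.0005 -0.     -1.    ]
```

```bash
python3 -m jog '[[0,-0.112,0,0,0,0,5.4],[0,-0.112,0,0,0,0,5.4],[0,-0.112,0,0,0,0,5.4],[0,-0.112,0,0,0,0,5.4],[0,-0.11,0,2,0,1,5.4],[0,0,0,2,0,1,5.4],[0,0,0,2.2,0,0.8,5.4],[0,0,0,0,0,0,5.4]]'
python3 - <<'E'
from h import *
R=toolR(lean=32)
go(kw([-.117,.001,.092])-.06*R[:,2],R)
im=env.read_camera("wrist"); cv2.imwrite("pics/w4.png",im[:,:,::-1])
print(proj("wrist",[kw([-.116,.022,.092]),kw([-.116,-.022,.092]),kw([-.052,.0636,.123])]))
im=env.read_camera("scene"); cv2.imwrite("pics/s4.png",cv2.resize(im[130:290,220:440,::-1],None,fx=3.5,fy=3.5,interpolation=cv2.INTER_CUBIC))
E
```

```text
t: 7.38
ee_pos: [0.3985, -0.0483, 0.1897]
tool_rot: [[-0.849, 0.059, 0.525], [0.052, 0.998, -0.028], [-0.525, 0.003, -0.851]]
wrist_force: [-0.7, -0.4, -1.0]
width: 0.611
t 7.38 tcp [ 0.3985 -0.0483  0.1897] keeper [-0.1533  0.0027  0.1417] w 0.611 F [-0.7315 -0.3901 -1.0376]
rotvec [ 0.003 -0.005 -0.002] shift now-axes cm [-0.44 -0.17  0.13] after-turn axes cm [-0.44 -0.17  0.13] zaxis [ 0.5246 -0.028  -0.8509]
[[351.5595 225.4918]
 [289.2014 225.5378]
 [400.5634 304.3569]]
```

View pics/w4.png

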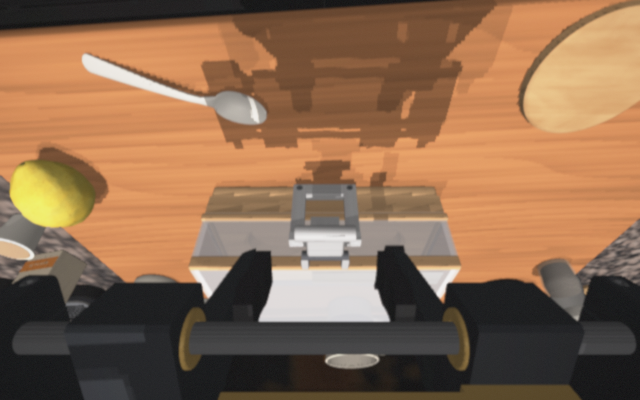

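View pics/s4.png

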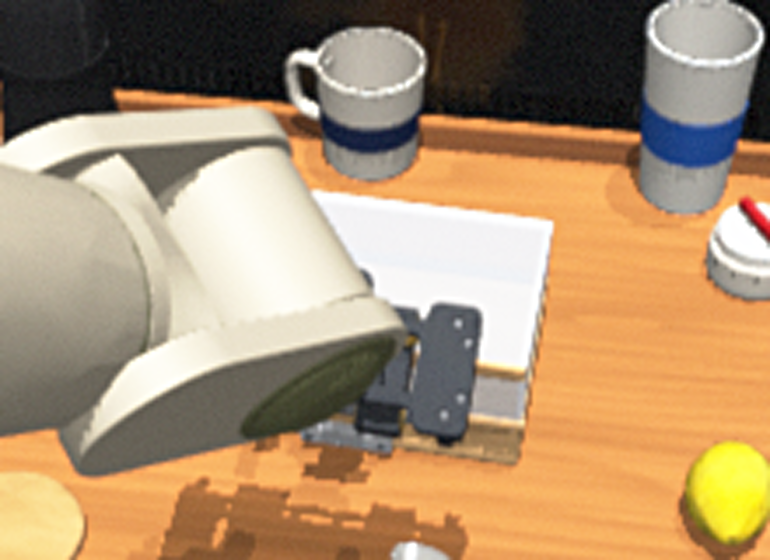

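Run:
```python
from h import *
im=cv2.imread("pics/w4.png")[170:290,260:390]
cv2.imwrite("pics/w4z.png",cv2.resize(im,None,fx=5,fy=5,interpolation=cv2.INTER_CUBIC))
im=cv2.imread("pics/w2.png")[100:290,220:420]
cv2.imwrite("pics/w2z.png",cv2.resize(im,None,fx=3,fy=3,interpolation=cv2.INTER_CUBIC))
```

```text
(no output)
```

View pics/w4z.png

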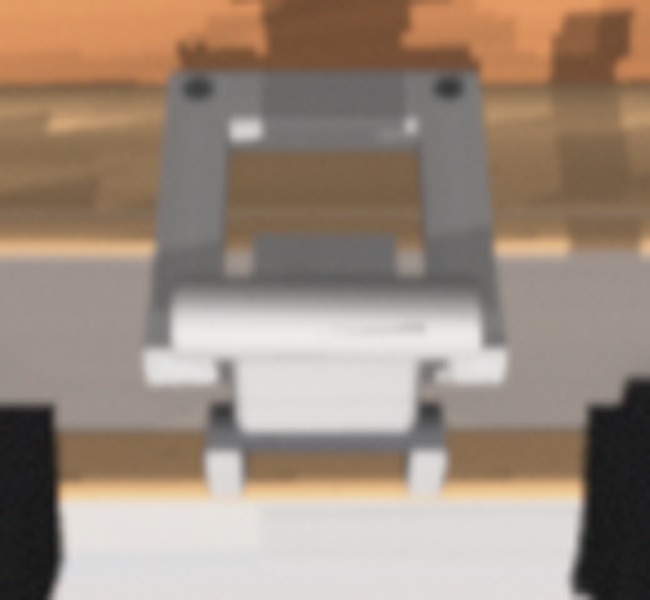

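View pics/w2z.png

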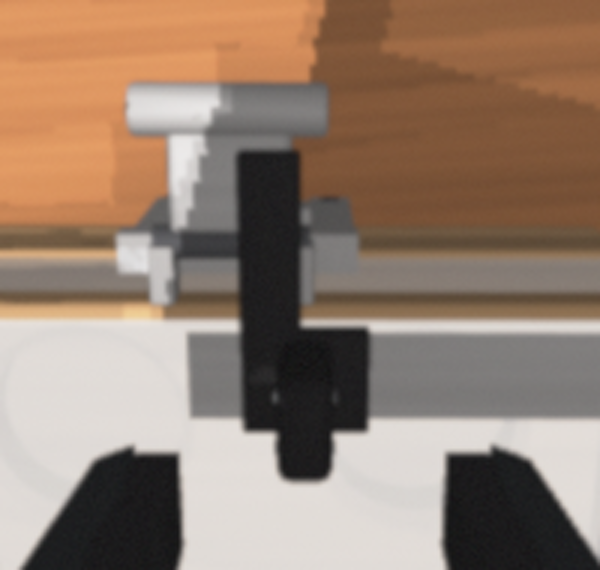

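Run:
```python
from h import *
m=env.camera_model("wrist");K=m["intrinsics"];T=np.linalg.inv(m["tool_from_camera"])
def pt(p): c=T@np.array([*p,1]); u=K@c[:3]; return u[:2]/u[2]
for w in (.0225,.0268):
  for x in (.009,-.009):
    for z in (0,-.005,-.01): print(w,x,z,pt([x,w,z]),pt([x,-w,z]))
s=dict(tool_rot=np.array([[-0.998, 0.058, -0.001],[0.058,0.998,0],[.001,0,-1]]),ee_pos=np.array([ 0.4988,-0.0345,0.2083]))
print(proj("wrist",[kw([-.07,y,.095]) for y in(.11,-.11)]+[kw([.07,y,.095]) for y in(.11,-.11)],s))
```

```text
0.0225 0.009 0 [367.2199 250.656 ] [278.3708 250.5569]
0.0225 0.009 -0.005 [368.5334 255.2326] [276.9814 255.1297]
0.0225 0.009 -0.01 [369.9294 260.0965] [275.5047 259.9893]
0.0225 -0.009 0 [365.7204 281.7187] [279.8814 281.6174]
0.0225 -0.009 -0.005 [366.944  287.0479] [278.5848 286.9425]
0.0225 -0.009 -0.01 [368.2417 292.6994] [277.2097 292.5898]
0.0268 0.009 0 [375.7117 250.6654] [269.8826 250.5475]
0.0268 0.009 -0.005 [377.2836 255.2424] [268.2349 255.1198]
0.0268 0.009 -0.01 [378.9541 260.1067] [266.4839 259.9791]
0.0268 -0.009 0 [373.9244 281.7284] [271.6807 281.6077]
0.0268 -0.009 -0.005 [375.389  287.0579] [270.1433 286.9325]
0.0268 -0.009 -0.01 [376.9421 292.7099] [268.5129 292.5793]
[[449.2249 199.2973]
 [132.7368 198.8379]
 [428.2634 359.9733]
 [164.1111 359.5111]]
```

Run:
```python
from h import *
im=env.read_camera("top"); cv2.imwrite("pics/t4.png",cv2.resize(im[170:270,270:400,::-1],None,fx=6,fy=6,interpolation=cv2.INTER_CUBIC))
```

```text
(no output)
```

View pics/t4.png

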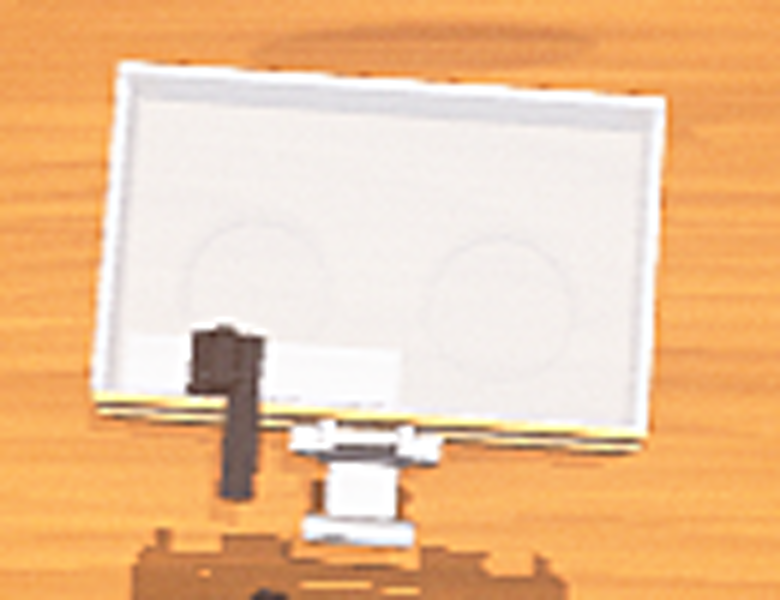

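Run:
```python
from h import *
from scipy.optimize import least_squares
s2=dict(tool_rot=toolR(-.0582),ee_pos=np.array([ 0.4988,-0.0345,0.2083]))
s4=env.read_state(); print(s4["ee_pos"],s4["t"])
pts=[kw([-.116,-.022,.092]),kw([-.116,.022,.092])]
def f(d):
    return np.concatenate([(proj("wrist",np.array(pts)+d,s2)-[[262.3,136.7],[329.3,136.7]]).ravel(),(proj("wrist",np.array(pts)+d,s4)-[[294.4,234],[356.6,234]]).ravel()])
o=least_squares(f,[0,0,0]);print(o.x,o.fun)
```

```text
[ 0.402  -0.0501  0.1938] 7.5333
[0.0033 0.0038 0.0081] [-2.5757  0.2991 -0.5219  0.3805  1.196  -0.4686  2.1888 -0.3727]
```

Run:
```python
from h import *
from scipy.optimize import least_squares
s2=dict(tool_rot=toolR(-.0582),ee_pos=np.array([ 0.4988,-0.0345,0.2083]))
R=np.array([[-0.849, 0.059, 0.525], [0.052, 0.998, -0.028], [-0.525, 0.003, -0.851]])
s4=dict(tool_rot=R,ee_pos=np.array([ 0.3985,-0.0483,.1897]))
im=env.read_camera("wrist"); cv2.imwrite("pics/w5z.png",cv2.resize(im[170:290,260:390,::-1],None,fx=5,fy=5,interpolation=cv2.INTER_CUBIC))
s=env.read_state();print(s["ee_pos"],s["tool_rot"])
pts=[kw([-.116,-.022,.092]),kw([-.116,.022,.092])]
def f(d):
    return np.concatenate([(proj("wrist",np.array(pts)+d,s2)-[[262.3,136.7],[329.3,136.7]]).ravel(),(proj("wrist",np.array(pts)+d,s4)-[[294.4,234],[356.6,234]]).ravel()])
o=least_squares(f,[0,0,0]);print(o.x,o.fun)
print(proj("wrist",pts,s))
```

```text
[ 0.4021 -0.0501  0.1939] [[-0.8459  0.0582  0.5301]
 [ 0.0489  0.9983 -0.0316]
 [-0.531  -0.0008 -0.8474]]
[0.0038 0.0042 0.0012] [ 0.1951 -0.0857  0.0254 -0.0069  0.1079  0.1131 -0.3463 -0.0173]
[[290.3649 221.3367]
 [352.7647 221.4533]]
```

View pics/w5z.png

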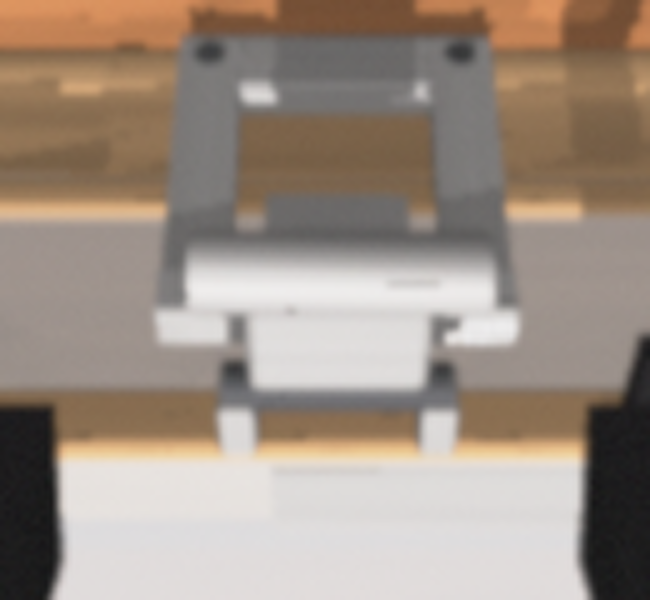

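```bash
sed -i 's/K0=np.array.*; YAW/K0=np.array([.5543,-.0557,.048]); YAW/' h.py
python3 - <<'E'
from h import *
R=toolR(lean=32)
go(kw([-.117,.0,.092])+.012*R[:,2],R)
E
```

```text
t 7.58 tcp [ 0.4021 -0.0501  0.1939] keeper [-0.1523 -0.0033  0.1459] w 0.613 F [ 0.2008 -0.5351 -0.5067]
rotvec [-0.001  0.001  0.001] shift now-axes cm [-0.13  0.34  7.64] after-turn axes cm [-0.14  0.33  7.64] zaxis [ 0.5301 -0.0316 -0.8474]
```

```bash
python3 -m jog '[[0,0,0,-0.1,0.3,1.5,5.6],[0,0,0,0,0,2.0,5.6],[0,0,0,0,0,2.0,5.6],[0,0,0,0,0,1.4,5.6],[0,0,0,0,0,0.7,5.6],[0,0,0,0,0,0,5.6],[0,0,0,0,0,0,5.6],[0,0,0,0,0,0,5.6]]'
python3 - <<'E'
from h import *
R=toolR(lean=32)
go(kw([-.117,.0,.092])+.012*R[:,2],R)
im=env.read_camera("wrist"); cv2.imwrite("pics/w6.png",im[:,:,::-1])
E
```

```text
t: 8.25
ee_pos: [0.4424, -0.0492, 0.1294]
tool_rot: [[-0.846, 0.058, 0.53], [0.049, 0.998, -0.031], [-0.531, -0.0, -0.848]]
wrist_force: [-0.3, 0.1, -0.5]
width: 0.637
t 8.25 tcp [ 0.4424 -0.0492  0.1294] keeper [-0.1121 -0.0001  0.0814] w 0.637 F [-0.3253  0.0581 -0.4527]
rotvec [-0.     0.001  0.   ] shift now-axes cm [-0.14  0.01  0.04] after-turn axes cm [-0.14  0.01  0.04] zaxis [ 0.5297 -0.0312 -0.8476]
```

View pics/w6.png

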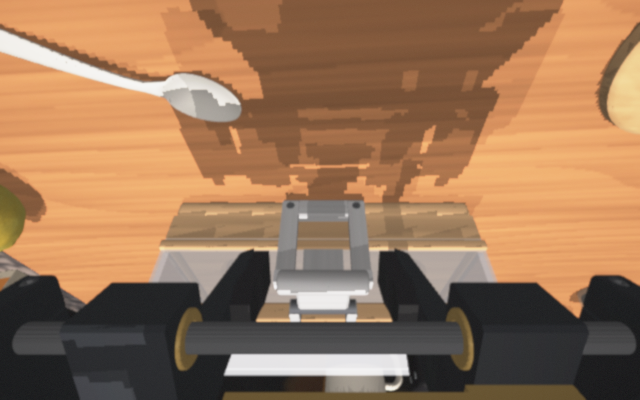

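```bash
python3 -m jog '[[0,0,0,0,0,0,4.2],[0,0,0,0,0,0,4.2],[0,0,0,0,0,0,4.2],[0,0,0,0,0,0,4.2],[0,0,0,-0.2,0,-0.3,4.2],[0,0,0,-0.2,0,-0.4,4.2],[0,0,0,-0.2,0,-0.4,4.2],[0,0,0,0,0,0,4.2]]'
python3 - <<'E'
from h import *
R=toolR(lean=32)
go(kw([-.117,.0,.092])+.012*R[:,2],R)
im=env.read_camera("wrist"); cv2.imwrite("pics/w7.png",im[:,:,::-1])
E
```

```text
t: 8.97
ee_pos: [0.4419, -0.0497, 0.1421]
tool_rot: [[-0.846, 0.06, 0.53], [0.05, 0.998, -0.032], [-0.531, -0.001, -0.847]]
wrist_force: [7.5, -3.3, -5.0]
width: 0.494
t 8.97 tcp [ 0.4419 -0.0497  0.1421] keeper [-0.1126 -0.0006  0.0941] w 0.494 F [ 7.5305 -3.2674 -4.9907]
rotvec [-0.001  0.001 -0.001] shift now-axes cm [0.49 0.06 1.14] after-turn axes cm [0.49 0.06 1.14] zaxis [ 0.5301 -0.0324 -0.8473]
```

View pics/w7.png

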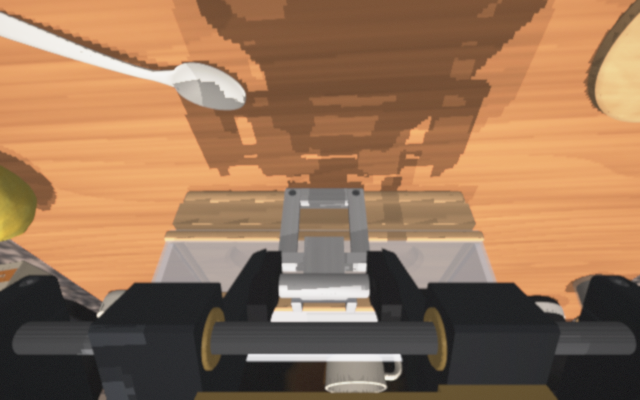

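```bash
cat >> h.py <<'E'
def arcTCP(phi,a=.5,r0=(.004,-.0106)):
    b=np.array([-.086-.03*np.cos(a)-.07,.092+.03*np.sin(a)-.035]); c,s=np.cos(phi),np.sin(phi)
    b=np.array([c*b[0]+s*b[1],-s*b[0]+c*b[1]])
    return np.array([.07+b[0]+r0[0],0,.035+b[1]+r0[1]])
E
python3 - <<'E'
from h import *
R=toolR(lean=32)
prev=env.read_state()["ee_pos"]
for ph in np.radians([0,4,8,12,16,20,24,28,32,36,40,44,48,52,56,60,61.5]):
    p=kw(arcTCP(ph)); print(round(np.degrees(ph)),arcTCP(ph),(R.T@(p-prev)*100).round(2)); prev=p
E
```

```text
0 [-0.1083  0.      0.0958] [-0.47  0.06  0.07]
4 [-0.1029  0.      0.1083] [-1.12  0.   -0.78]
8 [-0.0966  0.      0.1205] [-1.18 -0.   -0.7 ]
12 [-0.0895  0.      0.1321] [-1.22 -0.   -0.61]
16 [-0.0816  0.      0.1433] [-1.26  0.   -0.53]
20 [-0.0729  0.      0.1538] [-1.3  -0.   -0.44]
24 [-0.0635  0.      0.1638] [-1.32  0.   -0.34]
28 [-0.0535  0.      0.173 ] [-1.34  0.   -0.25]
32 [-0.0428  0.      0.1816] [-1.36 -0.   -0.16]
36 [-0.0315  0.      0.1893] [-1.37 -0.   -0.06]
40 [-0.0198  0.      0.1963] [-1.37 -0.    0.03]
44 [-0.0076  0.      0.2024] [-1.36  0.    0.13]
48 [0.005  0.     0.2077] [-1.35  0.    0.22]
52 [0.018 0.    0.212] [-1.33  0.    0.32]
56 [0.0312 0.     0.2155] [-1.3   0.    0.41]
60 [0.0447 0.     0.218 ] [-1.27 -0.    0.5 ]
62 [0.0497 0.     0.2187] [-0.47 -0.    0.21]
```

```bash
python3 -m jog '[[0,0,0,-0.4,0,-0.1,4.2],[0,0,0,-0.6,0,-0.4,4.2],[0,0,0,-0.6,0,-0.4,4.2],[0,0,0,-0.6,0,-0.35,4.2],[0,0,0,-0.6,0,-0.35,4.2],[0,0,0,-0.6,0,-0.3,4.2],[0,0,0,-0.6,0,-0.3,4.2],[0,0,0,0,0,0,4.2]]'
python3 - <<'E'
from h import *
go(kw(arcTCP(np.radians(12))),toolR(lean=32))
im=env.read_camera("wrist"); cv2.imwrite("pics/w8.png",im[:,:,::-1])
im=env.read_camera("scene"); cv2.imwrite("pics/s8.png",cv2.resize(im[130:290,220:440,::-1],None,fx=3.5,fy=3.5,interpolation=cv2.INTER_CUBIC))
E
```

```text
t: 9.68
ee_pos: [0.4635, -0.0508, 0.1817]
tool_rot: [[-0.847, 0.059, 0.529], [0.049, 0.998, -0.032], [-0.529, -0.001, -0.848]]
wrist_force: [-4.9, -5.6, 0.9]
width: 0.493
t 9.68 tcp [ 0.4635 -0.0508  0.1817] keeper [-0.091  -0.0004  0.1337] w 0.493 F [-4.8739 -5.5781  0.8503]
rotvec [-0.001 -0.001  0.   ] shift now-axes cm [-0.04  0.04  0.21] after-turn axes cm [-0.04  0.04  0.21] zaxis [ 0.5285 -0.0318 -0.8483]
```

View pics/w8.png

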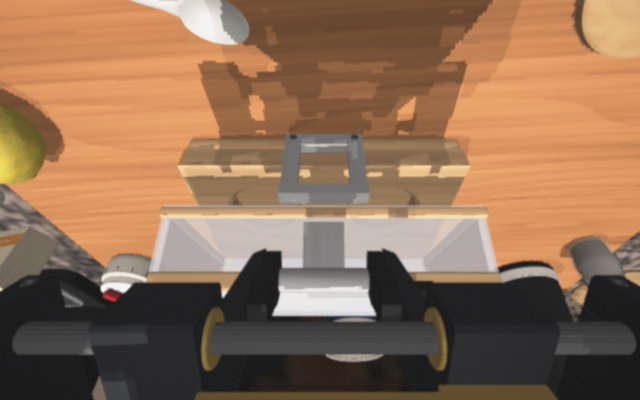

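View pics/s8.png

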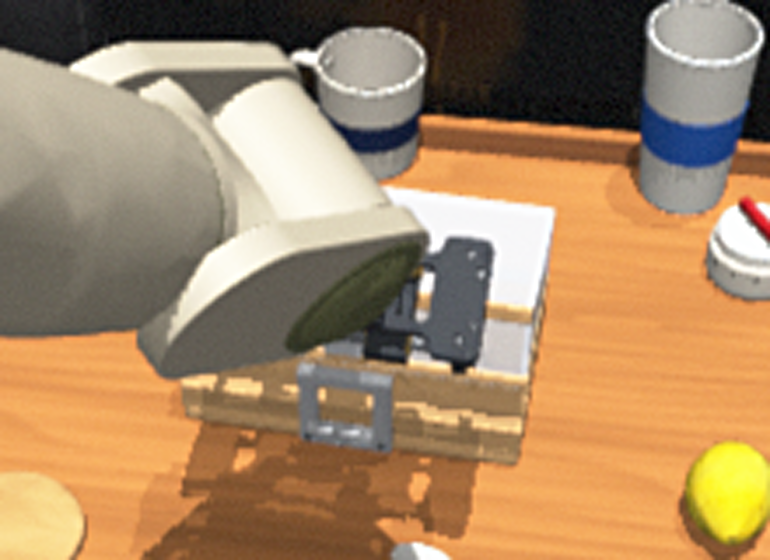

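The lid is opening: there is a gap under its front frame at row 210 in the wrist view, and the bar is still pinched. I'll continue round the arc.

```bash
python3 -m jog '[[0,0,0,-1.0,0,-0.3,4.2],[0,0,0,-1.3,0,-0.45,4.2],[0,0,0,-1.3,0,-0.35,4.2],[0,0,0,-1.35,0,-0.25,4.2],[0,0,0,-1.35,0,-0.15,4.2],[0,0,0,-1.35,0,-0.05,4.2],[0,0,0,-1.0,0,0,4.2],[0,0,0,0,0,0,4.2]]'
python3 - <<'E'
from h import *
for d in (36,40,60):go(kw(arcTCP(np.radians(d))),toolR(lean=32))
im=env.read_camera("wrist"); cv2.imwrite("pics/w9.png",im[:,:,::-1])
E
```

```text
t: 10.45
ee_pos: [0.5294, -0.0548, 0.2411]
tool_rot: [[-0.846, 0.059, 0.53], [0.049, 0.998, -0.032], [-0.531, -0.001, -0.848]]
wrist_force: [-4.6, -4.1, 8.1]
width: 0.492
t 10.45 tcp [ 0.5294 -0.0548  0.2411] keeper [-0.025  -0.0006  0.1931] w 0.492 F [-4.5848 -4.1237  8.1273]
rotvec [-0.001  0.001  0.   ] shift now-axes cm [ 0.76  0.06 -0.03] after-turn axes cm [ 0.76  0.06 -0.03] zaxis [ 0.5296 -0.0323 -0.8476]
t 10.45 tcp [ 0.5294 -0.0548  0.2411] keeper [-0.025  -0.0006  0.1931] w 0.492 F [-4.5848 -4.1237  8.1273]
rotvec [-0.001  0.001  0.   ] shift now-axes cm [-0.61  0.06  0.01] after-turn axes cm [-0.61  0.06  0.01] zaxis [ 0.5296 -0.0323 -0.8476]
t 10.45 tcp [ 0.5294 -0.0548  0.2411] keeper [-0.025  -0.0006  0.1931] w 0.492 F [-4.5848 -4.1237  8.1273]
rotvec [-0.001  0.001  0.   ] shift now-axes cm [-7.22  0.06  1.58] after-turn axes cm [-7.22  0.06  1.58] zaxis [ 0.5296 -0.0323 -0.8476]
```

View pics/w9.png

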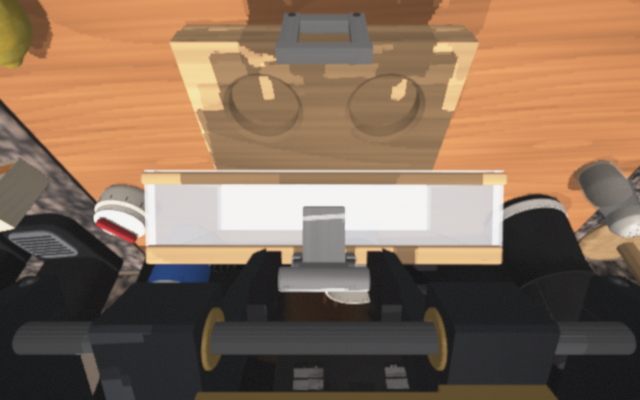

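```bash
python3 -m jog '[[0,0,0,-1.2,0,0.1,4.2],[0,0,0,-1.3,0,0.15,4.2],[0,0,0,-1.3,0,0.3,4.2],[0,0,0,-1.3,0,0.4,4.2],[0,0,0,-1.1,0,0.4,4.2],[0,0,0,-0.8,0,0.3,4.2],[0,0,0,-0.2,0,0,4.2],[0,0,0,0,0,0,4.2]]'
python3 - <<'E'
from h import *
for d in (60,61):go(kw(arcTCP(np.radians(d))),toolR(lean=32))
im=env.read_camera("wrist"); cv2.imwrite("pics/w10.png",im[:,:,::-1])
E
```

```text
t: 11.17
ee_pos: [0.5975, -0.0588, 0.2637]
tool_rot: [[-0.848, 0.059, 0.527], [0.049, 0.998, -0.032], [-0.528, -0.001, -0.849]]
wrist_force: [-6.7, -4.0, 4.1]
width: 0.496
t 11.17 tcp [ 0.5975 -0.0588  0.2637] keeper [ 0.0433 -0.0006  0.2157] w 0.496 F [-6.6868 -3.9623  4.0894]
rotvec [-0.001 -0.002  0.   ] shift now-axes cm [-0.24  0.06 -0.12] after-turn axes cm [-0.24  0.06 -0.12] zaxis [ 0.5269 -0.0318 -0.8493]
t 11.17 tcp [ 0.5975 -0.0588  0.2637] keeper [ 0.0433 -0.0006  0.2157] w 0.496 F [-6.6868 -3.9623  4.0894]
rotvec [-0.001 -0.002  0.   ] shift now-axes cm [-0.55  0.06  0.02] after-turn axes cm [-0.55  0.06  0.02] zaxis [ 0.5269 -0.0318 -0.8493]
```

View pics/w10.png

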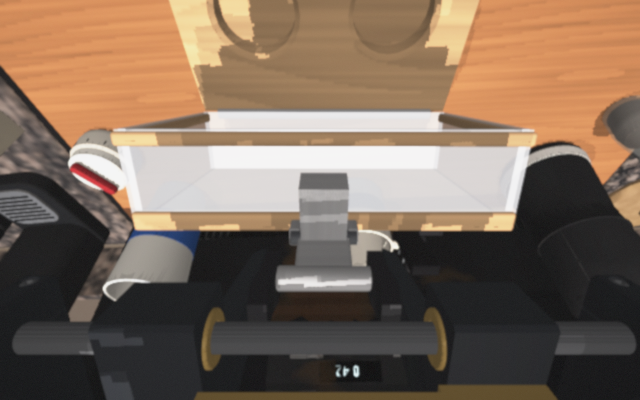

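```bash
python3 -m jog '[[0,0,0,-0.3,0,0.1,4.2],[0,0,0,-0.3,0,0.1,4.2],[0,0,0,-0.2,0,0.1,4.2],[0,0,0,0,0,0,4.2],[0,0,0,0,0,0,4.2],[0,0,0,0,0,0,4.2],[0,0,0,0,0,0,4.2],[0,0,0,0,0,0,4.2]]'
python3 - <<'E'
from h import *
for d in (61,):go(kw(arcTCP(np.radians(d))),toolR(lean=32))
im=env.read_camera("wrist"); cv2.imwrite("pics/w11.png",im[:,:,::-1])
s=env.read_state()
# predicted lid edges per angle
def lid(p,ph):
    x,y,z=p[0]-.07,p[1],p[2]-.035;c,sn=np.cos(ph),np.sin(ph); return kw([.07+c*x+sn*z,y,.035-sn*x+c*z])
for ph in (.95,1.0,1.047): print(ph,proj("wrist",[lid((-.07,-.11,.095),ph),lid((-.07,.11,.095),ph),lid((-.07,-.11,.035),ph),lid((-.07,.11,.035),ph)],s).round(0).tolist())
E
```

```text
t: 11.88
ee_pos: [0.6052, -0.0593, 0.2645]
tool_rot: [[-0.849, 0.059, 0.526], [0.05, 0.998, -0.031], [-0.527, -0.0, -0.85]]
wrist_force: [-4.5, -5.4, -0.4]
width: 0.49
t 11.88 tcp [ 0.6052 -0.0593  0.2645] keeper [ 0.051  -0.0006  0.2165] w 0.49 F [-4.5443 -5.3846 -0.4049]
rotvec [-0.001 -0.004 -0.   ] shift now-axes cm [ 0.15  0.06 -0.32] after-turn axes cm [ 0.15  0.06 -0.32] zaxis [ 0.5256 -0.0314 -0.8501]
0.95 [[124.0, 201.0], [525.0, 201.0], [105.0, 85.0], [544.0, 85.0]]
1.0 [[129.0, 211.0], [519.0, 212.0], [108.0, 99.0], [541.0, 99.0]]
1.047 [[134.0, 220.0], [514.0, 221.0], [110.0, 113.0], [538.0, 113.0]]
```

View pics/w11.png

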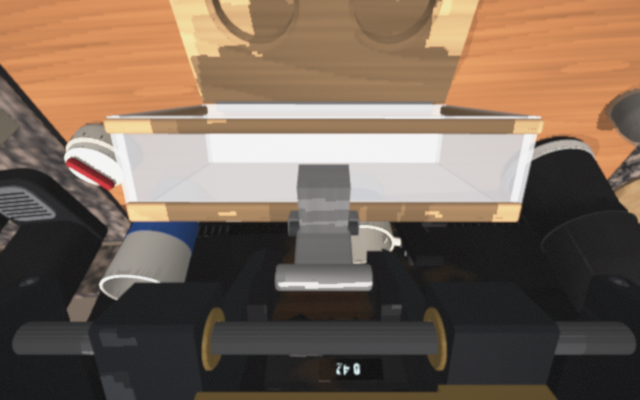

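The lid frame's edges at rows 222 and 117 match the projection for 1.047 rad (220 and 113), so the lid is at its stop. I'll release and back away.

```bash
python3 -m jog '[[0,0,0,0,0,0,5],[0,0,0,0,0,0,5.6],[0,0,0,0,0,0,5.6],[0,0,0,0,0,-1.5,5.6],[0,0,0,0,0,-2.5,5.6],[0,0,0,0,0,-3.5,5.6],[0,0,0,2,0,-3,5.6],[0,0,0,3,0,-1,5.6]]'
python3 -m jog '[[0,0,0,3,0,-1,8.5],[0,0,0,3,0,-1,8.5],[0,0,0,3,0,0,8.5],[0,0,0,2,0,0,8.5],[0,0,0,0,0,0,8.5],[0,0,0,0,0,0,8.5],[0,0,0,0,0,0,8.5],[0,0,0,0,0,0,8.5]]'
python3 - <<'E'
from h import *
import pickle
s=env.read_state(); print(s["t"],s["ee_pos"],wk(s["ee_pos"]))
im=env.read_camera("wrist"); cv2.imwrite("pics/w12.png",im[:,:,::-1]);
print("dimples pred",proj("wrist",[kw([-.012,.0525,.035]),kw([-.012,-.0525,.035])],s))
im=env.read_camera("top"); cv2.imwrite("pics/t12.png",im[:,:,::-1])
D={}
for c in ("top",):
    for x in env.outline_of(c,"lemon_a"):
        m=x["mask"]; print(c,round(x["conf"],2),x["at"],m.sum())
        D[c,len(D)]=m
im=env.read_camera("scene"); cv2.imwrite("pics/s12.png",im[:,:,::-1])
for x in env.outline_of("scene","lemon_a"):
        m=x["mask"]; print("scene",round(x["conf"],2),x["at"],m.sum()); D["scene",len(D)]=m
pickle.dump(D,open("L.pkl","wb"))
E
```

```text
t: 12.6
ee_pos: [0.5033, -0.0528, 0.3412]
tool_rot: [[-0.843, 0.058, 0.535], [0.048, 0.998, -0.033], [-0.536, -0.003, -0.844]]
wrist_force: [0.3, -0.0, 0.5]
width: 0.632
t: 13.27
ee_pos: [0.4005, -0.0469, 0.2962]
tool_rot: [[-0.846, 0.058, 0.529], [0.049, 0.998, -0.031], [-0.53, -0.0, -0.848]]
wrist_force: [0.4, 0.2, -0.7]
width: 0.966
13.2667 [ 0.4005 -0.0469  0.2962] [-0.1541 -0.0002  0.2482]
dimples pred [[364.4672 172.8467]
 [282.9804 172.7472]]
top 0.98 [425.0, 257.5] 473
top 0.69 [212.7, 169.4] 292
top 0.57 [201.3, 254.4] 440
scene 0.82 [178.7, 249.0] 268
scene 0.71 [427.6, 266.9] 593
scene 0.25 [347.3, 294.8] 220
```

View pics/w12.png

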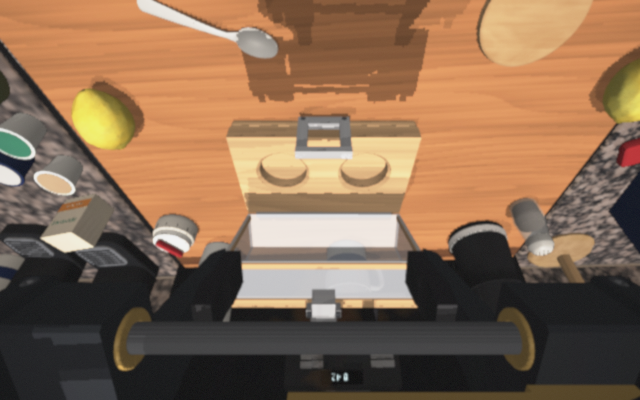

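View pics/s12.png

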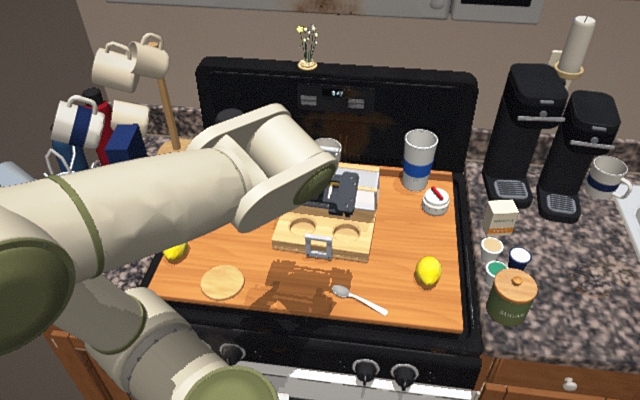

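The wrist view shows the lid open, dimples near (285,168) and (364,168), the right lemon at (103,119) and the left lemon at the right edge (625,95). Next I'll get the lemon axes.

Run:
```python
from h import *
import pickle
D0=pickle.load(open("D.pkl","rb"))
im0=cv2.imread("pics/top0.png"); im1=cv2.imread("pics/scene0.png"); w=cv2.imread("pics/w12.png")
sw=dict(tool_rot=env.read_state()["tool_rot"],ee_pos=np.array([.4005,-.0469,.2962]))
def yel(im,box):
    h=cv2.cvtColor(im,cv2.COLOR_BGR2HSV); m=((h[...,0]>23)&(h[...,0]<36)&(h[...,1]>130)&(h[...,2]>70)).astype(np.uint8)
    k=np.zeros_like(m);x0,y0,x1,y1=box;k[y0:y1,x0:x1]=m[y0:y1,x0:x1];
    n,l,st,c=cv2.connectedComponentsWithStats(k); i=1+np.argmax(st[1:,4]); return l==i
for nm,im,box,s in [("top",im0,(180,230,225,280),None),("top",im0,(405,230,450,280),None),("scene",im1,(155,225,195,270),None),("scene",im1,(405,245,450,295),None),("wrist",w,(50,70,150,170),sw)]:
    m=yel(im,box); uv=np.argwhere(m)[:,::-1][:,:]
    c=uv.mean(0); P=np.array([onz(nm,u,.076,s)[:2] for u in uv]); C=P.mean(0); ev,V=np.linalg.eigh(np.cov((P-C).T)); a=V[:,1]
    print(nm,len(uv),"px",c,"world",C,"axis deg",np.degrees(np.arctan2(a[1],a[0])),"full axes mm",4000*np.sqrt(ev))
```

```text
top 440 px [201.625 254.275] world [0.4486 0.276 ] axis deg -178.3173212027683 full axes mm [52.5712 70.6566]
top 434 px [428.2696 255.3479] world [ 0.4523 -0.3006] axis deg 172.21212073094088 full axes mm [50.7036 70.2827]
scene 548 px [173.6095 245.5602] world [0.449  0.2773] axis deg -157.06758469741774 full axes mm [57.9153 85.6026]
scene 567 px [428.3457 270.03  ] world [ 0.4533 -0.2988] axis deg 171.74679017322586 full axes mm [53.8851 82.0813]Traceback (most recent call last):
  File "<stdin>", line 12, in <module>
  File "h.py", line 14, in onz
    o,d=ray(n,uv,pose); return o+d*(z-o[2])/d[2]
        ~~~^^^^^^^^^^^
  File "h.py", line 12, in ray
    K,E=cam(n,pose); d=E[:3,:3]@np.linalg.solve(K,[uv[0],uv[1],1]); return E[:3,3],d/np.linalg.norm(d)
        ~~~^^^^^^^^
  File "h.py", line 5, in cam
    m=env.camera_model(n); K=m["intrinsics"]
ValueError: time passes only in moves, steps and waits
```

```bash
python3 - <<'E'
s=open('h.py').read()
s=s.replace('    m=env.camera_model(n); K=m["intrinsics"]\n    if n','    m=_cm(n); K=m["intrinsics"]\n    if n').replace('def cam(','_C={}\ndef _cm(n):\n    if n not in _C: _C[n]=env.camera_model(n)\n    return _C[n]\ndef cam(',1)
open('h.py','w').write(s)
E
python3 - <<'E'
from h import *
R=toolR(-.14,30); print(R)
go(np.array([.4555,-.2955,.076])-.10*R[:,2],R)
E
```

```text
[[-0.8576  0.1395  0.4951]
 [ 0.1208  0.9902 -0.0698]
 [-0.5     0.     -0.866 ]]
t 13.52 tcp [ 0.3999 -0.0467  0.2956] keeper [-0.1547 -0.      0.2476] w 0.965 F [-0.0415 -0.4997 -0.55  ]
rotvec [0.042 0.034 0.07 ] shift now-axes cm [  5.33 -24.11  12.35] after-turn axes cm [  3.2  -23.86  13.5 ] zaxis [ 0.5285 -0.0308 -0.8484]
```

```bash
python3 -m jog '[[0.042,0.034,0.07,0,0,0,8.5],[0,0,0,0.4,-3.3,1.6,8.5],[0,0,0,0.5,-3.5,1.9,8.5],[0,0,0,0.5,-3.5,2.0,8.5],[0,0,0,0.5,-3.5,2.0,8.5],[0,0,0,0.5,-3.5,2.0,8.5],[0,0,0,0.5,-3.5,2.0,8.5],[0,0,0,0.3,-3,2.0,8.5]]'
python3 -m jog '[[0,0,0,0,0,0,8.5],[0,0,0,0,0,0,8.5],[0,0,0,0,0,0,8.5],[0,0,0,0,0,0,8.5],[0,0,0,0,0,0,8.5],[0,0,0,0,0,0,8.5],[0,0,0,0,0,0,8.5],[0,0,0,0,0,0,8.5]]'
python3 - <<'E'
from h import *
R=toolR(-.14,30)
go(np.array([.4555,-.2955,.076])-.10*R[:,2],R)
s=env.read_state();im=env.read_camera("wrist"); cv2.imwrite("pics/w13.png",im[:,:,::-1]);
print(proj("wrist",[[.4555,-.2955,.076]],s))
import pickle;pickle.dump(s,open("s13.pkl","wb"))
E
```

```text
t: 14.18
ee_pos: [0.4089, -0.2886, 0.1646]
tool_rot: [[-0.86, 0.151, 0.487], [0.133, 0.989, -0.072], [-0.492, 0.003, -0.87]]
wrist_force: [-0.1, 0.8, 0.4]
width: 0.965
t: 14.85
ee_pos: [0.4099, -0.286, 0.1668]
tool_rot: [[-0.861, 0.145, 0.488], [0.126, 0.989, -0.072], [-0.494, -0.001, -0.87]]
wrist_force: [-0.5, -0.4, -0.6]
width: 0.963
t 14.85 tcp [ 0.4099 -0.286   0.1668] keeper [-0.1307 -0.2383  0.1188] w 0.963 F [-0.4939 -0.3995 -0.5775]
rotvec [-0.003 -0.007 -0.004] shift now-axes cm [ 0.51 -0.31  0.19] after-turn axes cm [ 0.52 -0.31  0.19] zaxis [ 0.4884 -0.072  -0.8696]
[[319.8591 199.4709]]
```

View pics/w13.png

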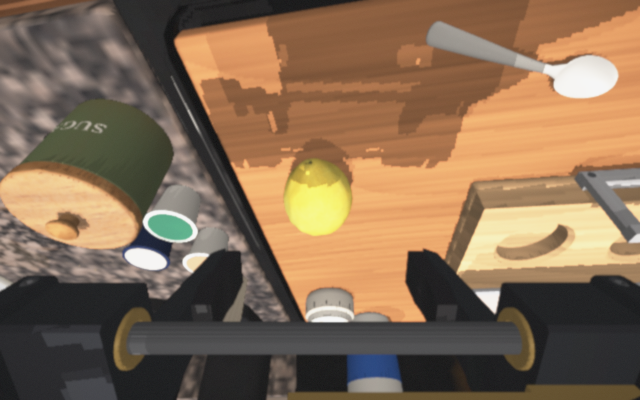

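```bash
cat > lem.py <<'E'
from h import *
from scipy.optimize import minimize
_u=np.random.default_rng(0).normal(size=(1500,3)); _u/=np.linalg.norm(_u,axis=1)[:,None]
def yel(im,box):
    h=cv2.cvtColor(im,cv2.COLOR_BGR2HSV); m=((h[...,0]>22)&(h[...,0]<37)&(h[...,1]>120)&(h[...,2]>50)).astype(np.uint8)
    k=np.zeros_like(m);x0,y0,x1,y1=box;k[y0:y1,x0:x1]=m[y0:y1,x0:x1]
    n,l,st,c=cv2.connectedComponentsWithStats(k); i=1+np.argmax(st[1:,4]); return (l==i).astype(np.uint8)
def sil(p,n,s,S=4):
    e=_u*[.039,.0275,.028]
    # lemon-like: nubs at the ends
    P=Ro.from_euler('z',p[2]).apply(e)+[p[0],p[1],p[3] if len(p)>3 else .076]
    hull=cv2.convexHull((proj(n,P,s)*S+.5*S-.5).astype(np.float32))
    k=np.zeros((400*S//1,640*S//1),np.uint8); cv2.fillPoly(k,[hull.astype(np.int32)],1); return k
def fit(obs,p0):
    S=4; big=[(n,s,cv2.resize(m,None,fx=S,fy=S,interpolation=cv2.INTER_LINEAR)) for n,s,m in obs]
    def f(q):
        p=[q[0]/100,q[1]/100,q[2]/10]; t=0
        for n,s,M in big:
            k=sil(p,n,s,S); t+=1-(k&M).sum()/max(1,(k|M).sum())
        return t
    best=None
    for a in (-.5,-.25,0,.25,.5):
        q0=np.array([p0[0]*100,p0[1]*100,(p0[2]+a)*10])
        r=minimize(f,q0,method="Nelder-Mead",options=dict(initial_simplex=[q0,q0+[.4,0,0],q0+[0,.4,0],q0+[0,0,1.5]],xatol=.01,fatol=1e-4))
        if best is None or r.fun<best.fun: best=r
    return best.x/[100,100,10],best.fun
E
python3 - <<'E'
from lem import *
import pickle
s=pickle.load(open("s13.pkl","rb"))
m=yel(cv2.imread("pics/w13.png"),(260,130,380,260)); print(m.sum())
p,e=fit([("wrist",s,m)],[.4555,-.2955,-.14]); print("right wrist",p,np.degrees(p[2]),e)
p,e=fit([("top",None,yel(cv2.imread("pics/top0.png"),(405,230,450,280)))],[.4555,-.2955,-.14]); print("right top",p,np.degrees(p[2]),e)
p,e=fit([("top",None,yel(cv2.imread("pics/top0.png"),(180,230,225,280)))],[.45,.275,0]); print("left top",p,np.degrees(p[2]),e)
p,e=fit([("scene",None,yel(cv2.imread("pics/scene0.png"),(155,225,195,270)))],[.45,.275,0]); print("left scene",p,np.degrees(p[2]),e)
E
```

```text
3417
right wrist [ 0.4573 -0.2979 -0.1373] -7.864631776553995 0.22803695741924457
right top [ 0.453  -0.2999 -0.2542] -14.56210735476507 0.16619172460959764
left top [ 0.4482  0.2754 -0.0122] -0.7016318448499809 0.15770526071304147
left scene [0.4497 0.2767 0.2119] 12.14075030832696 0.09736245621265194
```

Run:
```python
from lem import *
import pickle
s=pickle.load(open("s13.pkl","rb"))
im=cv2.imread("pics/w13.png"); m=yel(im,(260,130,380,260))
k=sil([.4573,-.2979,-.1373],"wrist",s,4)
big=cv2.resize(im,None,fx=4,fy=4,interpolation=cv2.INTER_CUBIC)
c,_=cv2.findContours(k,0,1);cv2.drawContours(big,c,-1,(255,0,0),1)
c,_=cv2.findContours(cv2.resize(m,None,fx=4,fy=4),0,1);cv2.drawContours(big,c,-1,(0,0,255),1)
cv2.imwrite("pics/o13.png",big[560:1040,1040:1540])
```

```text
(no output)
```

View pics/o13.png

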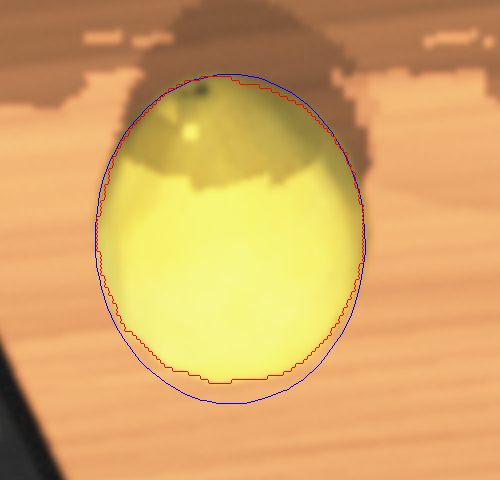

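Run:
```python
from lem import *
import pickle
s=pickle.load(open("s13.pkl","rb"))
for d in (-25,-20,-15,-10,-5,0):
    a=np.radians(d); print(d,proj("wrist",[[.457-.039*np.cos(a),-.2975-.039*np.sin(a),.076]],s)*4-[1040,560])
R=toolR(-.2,30)
go(np.array([.457,-.2975,.076])+.008*R[:,2],R)
```

```text
-25 [[289.1816 105.1133]]
-20 [[271.2218 101.616 ]]
-15 [[252.8389  99.3195]]
-10 [[234.2224  98.254 ]]
-5 [[215.5665  98.4335]]
0 [[197.066   99.8555]]
t 14.90 tcp [ 0.4099 -0.2861  0.1667] keeper [-0.1307 -0.2384  0.1187] w 0.966 F [ 0.4635  0.4995 -0.033 ]
rotvec [ 0.027 -0.007  0.048] shift now-axes cm [ 0.27 -0.47 11.07] after-turn axes cm [ 0.34 -0.18 11.08] zaxis [ 0.4883 -0.0719 -0.8697]
```

Run:
```python
from h import *
R=toolR(-.12,30)
go(np.array([.457,-.2975,.076])+.008*R[:,2],R)
```

```text
t 14.90 tcp [ 0.4099 -0.2861  0.1667] keeper [-0.1307 -0.2384  0.1187] w 0.966 F [ 0.4635  0.4995 -0.033 ]
rotvec [-0.013 -0.007 -0.022] shift now-axes cm [ 0.27 -0.43 11.07] after-turn axes cm [ 0.37 -0.57 11.06] zaxis [ 0.4883 -0.0719 -0.8697]
```

```bash
python3 -m jog '[[-0.013,-0.007,-0.022,0.2,-0.3,1.5,8.5],[0,0,0,0.17,-0.27,2.5,8.5],[0,0,0,0,0,2.5,8.5],[0,0,0,0,0,2.2,8.5],[0,0,0,0,0,1.5,8.5],[0,0,0,0,0,0.85,8.5],[0,0,0,0,0,0,8.5],[0,0,0,0,0,0,8.5]]'
python3 - <<'E'
from h import *
R=toolR(-.12,30)
go(np.array([.457,-.2975,.076])+.008*R[:,2],R)
im=env.read_camera("wrist"); cv2.imwrite("pics/w14.png",im[:,:,::-1]);
E
```

```text
t: 15.57
ee_pos: [0.4744, -0.2932, 0.0836]
tool_rot: [[-0.874, 0.139, 0.465], [0.123, 0.99, -0.066], [-0.469, -0.001, -0.883]]
wrist_force: [0.2, -1.1, 0.2]
width: 0.965
t 15.57 tcp [ 0.4744 -0.2932  0.0836] keeper [-0.0658 -0.2417  0.0356] w 0.965 F [ 0.2391 -1.1431  0.1655]
rotvec [-0.01  -0.035 -0.017] shift now-axes cm [ 1.8  -0.66  0.69] after-turn axes cm [ 1.83 -0.64  0.62] zaxis [ 0.4647 -0.0659 -0.883 ]
```

View pics/w14.png

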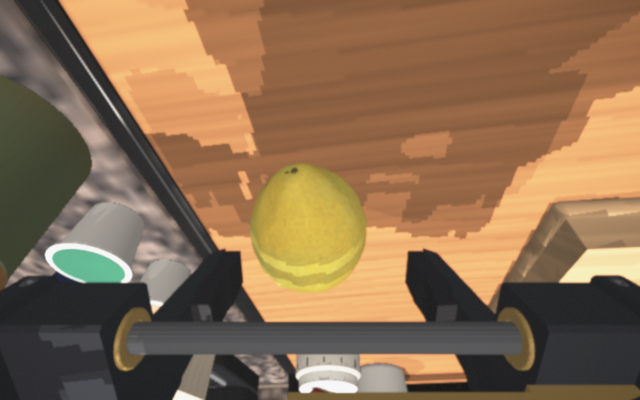

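```bash
python3 -m jog '[[0,0,0,0,0,0,8.5],[0,0,0,0,0,0,8.5],[0,0,0,0,0,0,8.5],[0,0,0,0,0,0,8.5],[0,0,0,0,0,0,8.5],[0,0,0,0,0,0,8.5],[0,0,0,0,0,0,8.5],[0,0,0,0,0,0,8.5]]'
python3 - <<'E'
from h import *
s=env.read_state();print(s["q"],s["joint_velocities"],s["wrist_force"])
R=toolR(-.12,30)
go(np.array([.457,-.2975,.076])+.008*R[:,2],R)
E
```

```text
t: 16.28
ee_pos: [0.4745, -0.2932, 0.0833]
tool_rot: [[-0.874, 0.139, 0.465], [0.123, 0.99, -0.066], [-0.469, -0.001, -0.883]]
wrist_force: [-0.5, 0.0, 0.9]
width: 0.965
[-0.9157  0.4127  1.9143  0.6724  0.555  -2.8798] [-0.0001  0.002  -0.0002  0.0004  0.0019  0.0004] [-0.533   0.01    0.8834]
t 16.28 tcp [ 0.4745 -0.2932  0.0833] keeper [-0.0658 -0.2417  0.0353] w 0.965 F [-0.533   0.01    0.8834]
rotvec [-0.01  -0.035 -0.017] shift now-axes cm [ 1.79 -0.66  0.66] after-turn axes cm [ 1.83 -0.64  0.59] zaxis [ 0.4646 -0.066  -0.8831]
```

Run:
```python
from h import *
R=toolR(-.12,18)
go(np.array([.457,-.2975,.076])+.008*R[:,2],R)
```

```text
t 16.28 tcp [ 0.4745 -0.2932  0.0833] keeper [-0.0658 -0.2417  0.0353] w 0.965 F [-0.533   0.01    0.8834]
rotvec [-0.008  0.174 -0.018] shift now-axes cm [ 1.96 -0.67  0.65] after-turn axes cm [ 1.83 -0.64  0.98] zaxis [ 0.4646 -0.066  -0.8831]
```

```bash
python3 -m jog '[[0,0,0,0,0,-1,8.5],[-0.004,0.087,-0.009,0,0,0,8.5],[-0.004,0.087,-0.009,0,0,0,8.5],[0,0,0,0.9,-0.32,0,8.5],[0,0,0,0.9,-0.32,0.5,8.5],[0,0,0,0,0,1.0,8.5],[0,0,0,0,0,0.5,8.5],[0,0,0,0,0,0,8.5]]'
python3 - <<'E'
from h import *
s=env.read_state();print(s["q"])
R=toolR(-.12,18)
go(np.array([.457,-.2975,.076])+.008*R[:,2],R)
im=env.read_camera("wrist"); cv2.imwrite("pics/w15.png",im[:,:,::-1]);
print(proj("wrist",[[.457,-.2975,.076]],s))
E
```

```text
t: 16.95
ee_pos: [0.4582, -0.2973, 0.0667]
tool_rot: [[-0.944, 0.12, 0.306], [0.115, 0.993, -0.036], [-0.308, 0.001, -0.951]]
wrist_force: [0.4, -0.3, -0.4]
width: 0.965
[-0.8913  0.4554  1.841   0.3639  0.6496 -2.6111]
t 16.95 tcp [ 0.4582 -0.2973  0.0667] keeper [-0.0818 -0.2468  0.0187] w 0.965 F [ 0.4312 -0.2983 -0.4294]
rotvec [ 0.001 -0.001 -0.001] shift now-axes cm [-0.17 -0.04 -0.12] after-turn axes cm [-0.17 -0.04 -0.12] zaxis [ 0.3061 -0.0362 -0.9513]
[[321.9636 278.6758]]
```

View pics/w15.png

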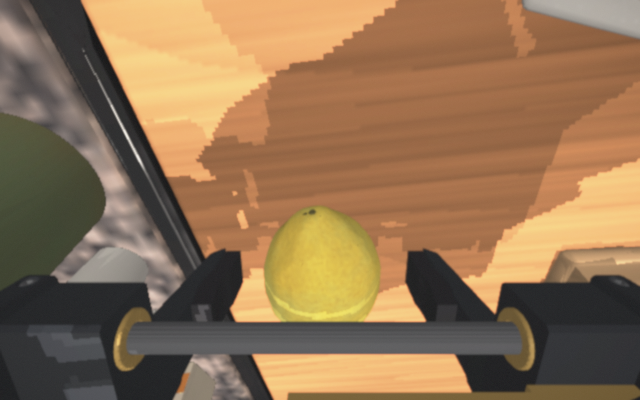

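The lemon lies centred between the fingers, with its middle at (322,272) and its nub at (310,212). Closing now.

```bash
python3 -m jog '[[0,0,0,0,0,0,7],[0,0,0,0,0,0,6],[0,0,0,0,0,0,4.8],[0,0,0,0,0,0,4.8],[0,0,0,0,0,0,4.8],[0,0,0,0,0,0,4.8],[0,0,0,0,0,-0.5,4.8],[0,0,0,0,0,-1,4.8]]'
python3 - <<'E'
from h import *
R=toolR(YAW,27)
go(kw([-.012,-.0525,.14]),R)
im=env.read_camera("wrist"); cv2.imwrite("pics/w16.png",im[:,:,::-1]);
E
```

```text
t: 17.67
ee_pos: [0.4532, -0.2965, 0.0815]
tool_rot: [[-0.945, 0.12, 0.306], [0.114, 0.993, -0.036], [-0.308, 0.001, -0.951]]
wrist_force: [-0.3, -0.4, -0.4]
width: 0.604
t 17.67 tcp [ 0.4532 -0.2965  0.0815] keeper [-0.0869 -0.2463  0.0335] w 0.604 F [-0.3215 -0.4144 -0.3629]
rotvec [-0.022 -0.158 -0.057] shift now-axes cm [-9.25 19.81 -8.18] after-turn axes cm [-11.51  19.38  -6.09] zaxis [ 0.3057 -0.0357 -0.9514]
```

View pics/w16.png

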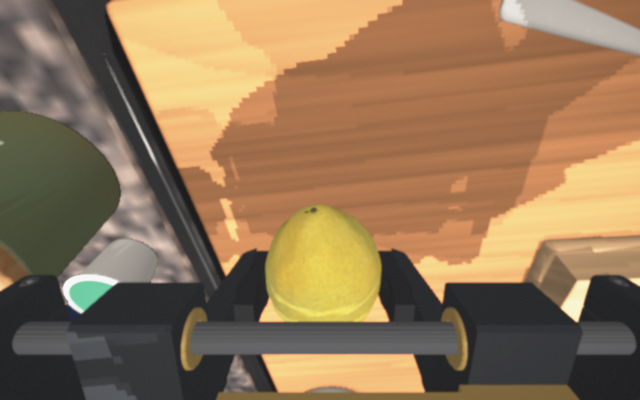

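```bash
cat >> h.py <<'E'
def place(side,back,lean=25,off=(-.0017,0,-.0092),h=.051,yaw=YAW):
    R=toolR(yaw,lean); p=kw([-.012,.0525*side,h])-R@np.array(off)-back*R[:,2]; go(p,R)
E
python3 - <<'E'
from h import *
place(-1,.07)
E
```

```text
t 17.72 tcp [ 0.4535 -0.2973  0.0838] keeper [-0.0865 -0.247   0.0358] w 0.596 F [ 1.1654 -1.458   0.9653]
rotvec [-0.024 -0.121 -0.057] shift now-axes cm [-5.51 19.7  -5.55] after-turn axes cm [-7.23 19.45 -4.31] zaxis [ 0.3078 -0.0384 -0.9507]
```

```bash
python3 -m jog '[[0,0,0,0,0,-2,4.8],[0,0,0,0,0,-2.3,4.8],[-0.012,-0.06,-0.028,0,1,0,4.8],[-0.012,-0.06,-0.028,0,2,0,4.8],[0,0,0,-0.5,2.5,0,4.8],[0,0,0,-1.0,3.0,0,4.8],[0,0,0,-1.0,3.0,0,4.8],[0,0,0,-1.0,2.8,0,4.8]]'
python3 - <<'E'
from h import *
place(-1,.07)
E
```

```text
t: 18.38
ee_pos: [0.4819, -0.1533, 0.1385]
tool_rot: [[-0.905, 0.06, 0.421], [0.055, 0.998, -0.024], [-0.422, 0.001, -0.907]]
wrist_force: [0.7, -0.1, -1.0]
width: 0.607
t 18.38 tcp [ 0.4819 -0.1533  0.1385] keeper [-0.0666 -0.1017  0.0905] w 0.607 F [ 0.7436 -0.0946 -0.9517]
rotvec [ 0.001 -0.001 -0.002] shift now-axes cm [-3.1   4.93 -0.2 ] after-turn axes cm [-3.11  4.92 -0.2 ] zaxis [ 0.421  -0.0241 -0.9067]
```

```bash
python3 -m jog '[[0,0,0,-1.0,1.5,-0.2,4.8],[0,0,0,-1.0,1.5,0,4.8],[0,0,0,-0.8,1.2,0,4.8],[0,0,0,-0.3,0.7,0,4.8],[0,0,0,0,0,0,4.8],[0,0,0,0,0,0,4.8],[0,0,0,0,0,0,4.8],[0,0,0,0,0,0,4.8]]'
python3 - <<'E'
from h import *
place(-1,.07); place(-1,0)
s=env.read_state();im=env.read_camera("wrist"); cv2.imwrite("pics/w17.png",im[:,:,::-1]);
print(proj("wrist",[kw([-.012,.0525,.035]),kw([-.012,-.0525,.035]),kw([-.07,.1125,.035]),kw([-.07,-.1125,.035])],s))
im=env.read_camera("scene"); cv2.imwrite("pics/s17.png",cv2.resize(im[130:290,220:440,::-1],None,fx=3.5,fy=3.5,interpolation=cv2.INTER_CUBIC))
E
```

```text
t: 19.05
ee_pos: [0.5117, -0.108, 0.1526]
tool_rot: [[-0.905, 0.06, 0.42], [0.055, 0.998, -0.024], [-0.421, 0.002, -0.907]]
wrist_force: [-0.9, 0.8, -0.2]
width: 0.605
t 19.05 tcp [ 0.5117 -0.108   0.1526] keeper [-0.0395 -0.0547  0.1046] w 0.605 F [-0.9165  0.809  -0.1606]
rotvec [ 0.001 -0.002 -0.002] shift now-axes cm [-0.06  0.22 -0.06] after-turn axes cm [-0.06  0.22 -0.06] zaxis [ 0.4202 -0.0239 -0.9071]
t 19.05 tcp [ 0.5117 -0.108   0.1526] keeper [-0.0395 -0.0547  0.1046] w 0.605 F [-0.9165  0.809  -0.1606]
rotvec [ 0.001 -0.002 -0.002] shift now-axes cm [-0.07  0.21  6.94] after-turn axes cm [-0.06  0.22  6.94] zaxis [ 0.4202 -0.0239 -0.9071]
[[469.0877 210.3503]
 [326.0809 210.5471]
 [597.2775 141.8447]
 [228.0122 142.4218]]
```

View pics/w17.png

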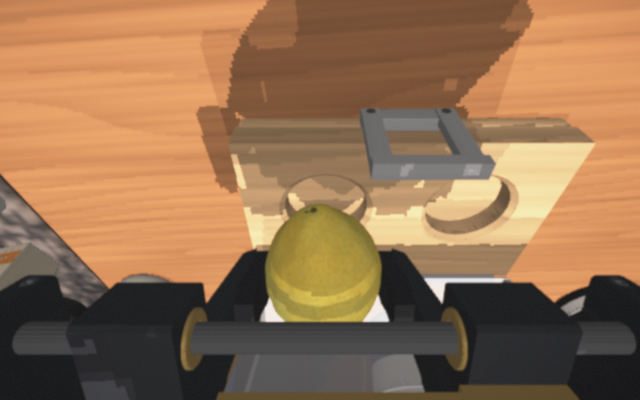

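View pics/s17.png

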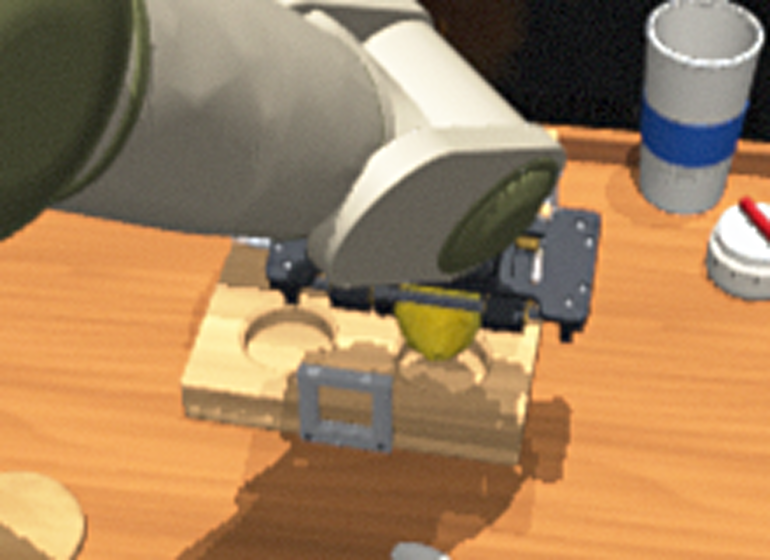

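The predicted dimple centres (326 and 469) and front corners (228 and 597, row 142) match the picture. I'll descend now.

```bash
python3 -m jog '[[0,0,0,0,0.2,1,4.8],[0,0,0,0,0,1.5,4.8],[0,0,0,0,0,1.5,4.8],[0,0,0,0,0,1.2,4.8],[0,0,0,0,0,0.6,4.8],[0,0,0,0,0,0.3,4.8],[0,0,0,0,0,0.2,4.8],[0,0,0,0,0,0,4.8]]'
python3 - <<'E'
from h import *
place(-1,0)
E
```

```text
t: 19.82
ee_pos: [0.5396, -0.1075, 0.0961]
tool_rot: [[-0.904, 0.06, 0.423], [0.054, 0.998, -0.025], [-0.423, 0.0, -0.906]]
wrist_force: [4.3, -0.3, 4.6]
width: 0.603
t 19.82 tcp [ 0.5396 -0.1075  0.0961] keeper [-0.0116 -0.0526  0.0481] w 0.603 F [ 4.2983 -0.3324  4.59  ]
rotvec [-0.     0.001 -0.001] shift now-axes cm [0.08 0.01 0.65] after-turn axes cm [0.08 0.01 0.65] zaxis [ 0.4226 -0.0252 -0.906 ]
```

```bash
python3 -m jog '[[0,0,0,0.0,0,0.1,4.8],[0,0,0,0,0,0.1,4.8],[0,0,0,0,0,0.1,4.8],[0,0,0,0,0,0,4.8],[0,0,0,0,0,0,4.8],[0,0,0,0,0,0,4.8],[0,0,0,0,0,0,4.8],[0,0,0,0,0,0,4.8]]'
python3 - <<'E'
from h import *
place(-1,0)
im=env.read_camera("wrist"); cv2.imwrite("pics/w18.png",im[:,:,::-1]);
im=env.read_camera("scene"); cv2.imwrite("pics/s18.png",cv2.resize(im[150:270,260:390,::-1],None,fx=6,fy=6,interpolation=cv2.INTER_CUBIC)[:600])
E
```

```text
t: 20.48
ee_pos: [0.5408, -0.1077, 0.0942]
tool_rot: [[-0.904, 0.06, 0.423], [0.054, 0.998, -0.026], [-0.424, -0.0, -0.906]]
wrist_force: [4.2, -2.2, 6.9]
width: 0.606
t 20.48 tcp [ 0.5408 -0.1077  0.0942] keeper [-0.0104 -0.0527  0.0462] w 0.606 F [ 4.2101 -2.1994  6.9036]
rotvec [-0.001  0.002 -0.001] shift now-axes cm [0.11 0.02 0.42] after-turn axes cm [0.11 0.02 0.42] zaxis [ 0.4234 -0.0257 -0.9056]
```

View pics/w18.png

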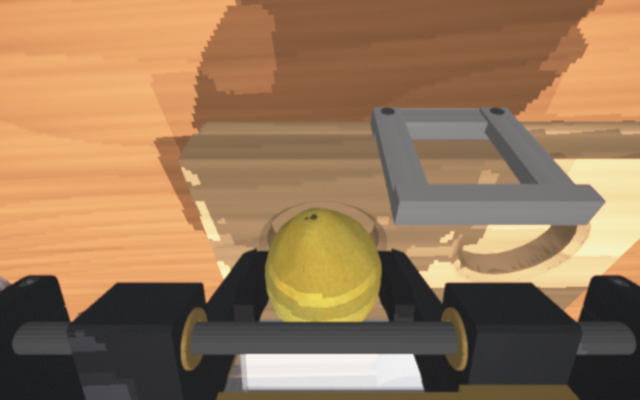

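View pics/s18.png

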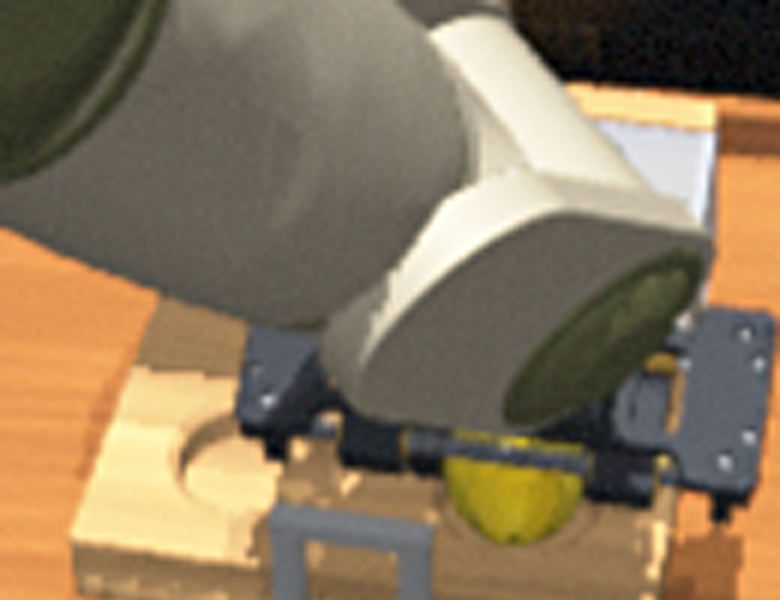

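```bash
python3 -m jog '[[0,0.03,0,0.05,0,0.1,4.8],[0,0.03,0,0.05,0,0.1,4.8],[0,0,0,0,0,0.1,4.8],[0,0,0,0,0,0,4.8],[0,0,0,0,0,0,5.4],[0,0,0,0,0,0,5.8],[0,0,0,0,0,0,6.3],[0,0,0,0,0,0,6.3]]'
python3 - <<'E'
from h import *
place(-1,0)
im=env.read_camera("wrist"); cv2.imwrite("pics/w19.png",im[:,:,::-1]);
E
```

```text
t: 21.25
ee_pos: [0.5393, -0.1066, 0.089]
tool_rot: [[-0.93, 0.059, 0.363], [0.056, 0.998, -0.019], [-0.364, 0.002, -0.931]]
wrist_force: [-0.3, 0.5, 0.3]
width: 0.719
t 21.25 tcp [ 0.5393 -0.1066  0.089 ] keeper [-0.012  -0.0517  0.041 ] w 0.719 F [-0.2782  0.5335  0.2998]
rotvec [ 0.002 -0.064 -0.002] shift now-axes cm [-0.25 -0.08 -0.  ] after-turn axes cm [-0.25 -0.08  0.02] zaxis [ 0.3635 -0.0193 -0.9314]
```

View pics/w19.png

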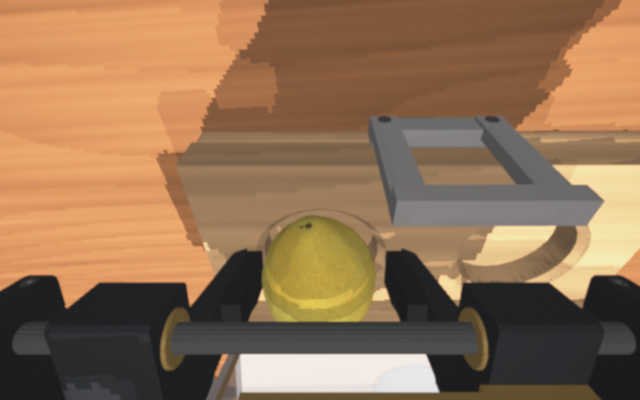

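```bash
python3 -m jog '[[0,0,0,0,-0.1,0,7.2],[0,0,0,0,0,0,7.2],[0,0,0,0,0,-1,7.2],[0,0,0,0,0,-2,7.2],[0,0,0,0,0,-2.5,7.2],[0,0,0,0.5,0,-2.5,8.5],[0,0,0,0.5,0,-2,8.5],[0,0,0,0,0,0,8.5]]'
python3 - <<'E'
from h import *
s=env.read_state(); go(s["ee_pos"])
im=env.read_camera("wrist"); cv2.imwrite("pics/w20.png",im[:,:,::-1]);
print(proj("wrist",[kw([-.012,-.0525,.051])],s))
R=toolR(.0,28); go(np.array([.452,.280,.076])-.10*R[:,2],R); print(s["q"])
E
```

```text
t: 21.97
ee_pos: [0.4939, -0.1057, 0.1826]
tool_rot: [[-0.927, 0.06, 0.369], [0.055, 0.998, -0.023], [-0.37, -0.001, -0.929]]
wrist_force: [-0.1, -0.1, -0.5]
width: 0.96
t 21.97 tcp [ 0.4939 -0.1057  0.1826] keeper [-0.0574 -0.0535  0.1346] w 0.96 F [-0.0658 -0.1057 -0.5427]
rotvec [0. 0. 0.] shift now-axes cm [0. 0. 0.] after-turn axes cm [0. 0. 0.] zaxis [ 0.3694 -0.023  -0.929 ]
[[324.6362 220.617 ]]
t 22.02 tcp [ 0.4942 -0.1057  0.1809] keeper [-0.0571 -0.0534  0.1329] w 0.964 F [ 0.6536  0.5719 -0.2204]
rotvec [-0.025 -0.111 -0.054] shift now-axes cm [11.02 37.97 -2.6 ] after-turn axes cm [ 8.65 38.57 -2.72] zaxis [ 0.3681 -0.0222 -0.9295]
[-0.528   0.1511  1.9122  0.246   0.7514 -2.1919]
```

View pics/w20.png

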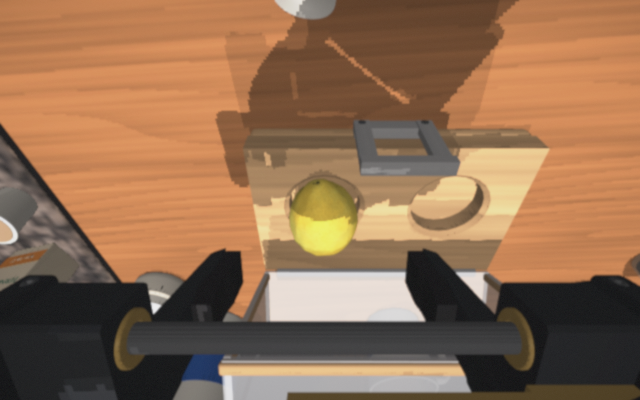

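The lemon is seated at (323,217) against a prediction of (325,221). Now the left lemon.

```bash
python3 -m jog '[[-0.012,-0.055,-0.027,1.5,0,-1,8.5],[-0.012,-0.055,-0.027,1.5,2,-0.5,8.5],[0,0,0,0.8,3.6,-0.2,8.5],[0,0,0,0.8,3.9,-0.2,8.5],[0,0,0,0.8,3.9,-0.2,8.5],[0,0,0,0.8,3.9,-0.2,8.5],[0,0,0,0.8,3.9,-0.2,8.5],[0,0,0,0.8,3.9,-0.2,8.5]]'
python3 -m jog '[[0,0,0,0.5,3.9,0,8.5],[0,0,0,0.4,3.9,0,8.5],[0,0,0,0,3.5,0,8.5],[0,0,0,0,1.8,0,8.5],[0,0,0,0,0,0,8.5],[0,0,0,0,0,0,8.5],[0,0,0,0,0,0,8.5],[0,0,0,0,0,0,8.5]]'
python3 - <<'E'
from h import *
import pickle
s=env.read_state();im=env.read_camera("wrist"); cv2.imwrite("pics/w21.png",im[:,:,::-1]);pickle.dump(s,open("s21.pkl","wb"))
print(proj("wrist",[[.452,.280,.076]],s),s["q"])
R=toolR(.0,28); go(np.array([.452,.280,.076])-.10*R[:,2],R)
E
```

```text
t: 22.68
ee_pos: [0.4159, 0.1352, 0.1695]
tool_rot: [[-0.886, 0.0, 0.464], [0.001, 1.0, 0.001], [-0.464, 0.001, -0.886]]
wrist_force: [0.6, -0.7, 0.4]
width: 0.968
t: 23.35
ee_pos: [0.4099, 0.2559, 0.166]
tool_rot: [[-0.887, 0.002, 0.463], [0.002, 1.0, -0.001], [-0.463, 0.0, -0.887]]
wrist_force: [0.2, -0.1, 0.3]
width: 0.968
[[353.2652 200.599 ]] [ 0.4123  0.141   2.0088 -0.3497  0.5741 -0.9019]
t 23.40 tcp [0.41   0.2558 0.1661] keeper [-0.1623  0.3026  0.1181] w 0.961 F [-0.1542 -0.5027  0.0391]
rotvec [-0.001 -0.007 -0.002] shift now-axes cm [ 0.52  2.41 -0.07] after-turn axes cm [ 0.52  2.42 -0.07] zaxis [ 0.463  -0.0007 -0.8864]
```

View pics/w21.png

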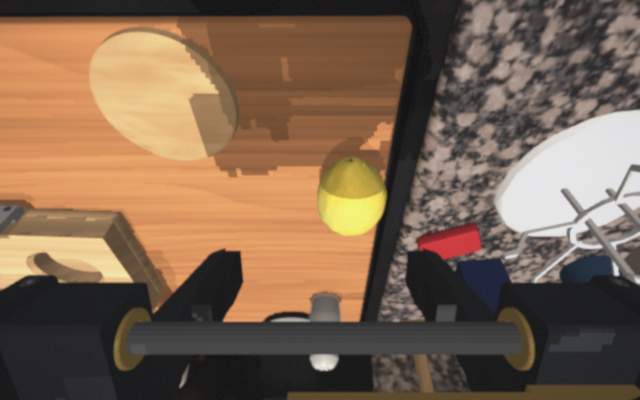

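Run:
```python
from lem import *
import pickle
s=pickle.load(open("s21.pkl","rb"))
im=cv2.imread("pics/w21.png"); m=yel(im,(300,130,410,260))
p,e=fit([("wrist",s,m)],[.452,.28,0]); print(p,np.degrees(p[2]),e)
for d in (-15,-10,-5,0,5,10,15):
    a=np.radians(d); print(d,proj("wrist",[[p[0]-.039*np.cos(a),p[1]-.039*np.sin(a),.076]],s))
for z in (.048,): print("rim y", onz("wrist",(392,200),z,s), onz("wrist",(410,120),z,s))
for L in (22,28):
    R=toolR(0,L); go(np.array([p[0],p[1],.076])+.008*R[:,2],R)
```

```text
[0.4528 0.2789 0.1143] 6.5461774587696935 0.09133272472101484
-15 [[368.9317 164.6255]]
-10 [[364.4372 163.8263]]
-5 [[359.8185 163.3441]]
0 [[355.1229 163.1852]]
5 [[350.3992 163.3517]]
10 [[345.6964 163.8414]]
15 [[341.063  164.6479]]
rim y [0.4793 0.3196 0.048 ] [0.3955 0.3202 0.048 ]
t 23.40 tcp [0.41   0.2558 0.1661] keeper [-0.1623  0.3026  0.1181] w 0.961 F [-0.1542 -0.5027  0.0391]
rotvec [-0.001  0.097 -0.002] shift now-axes cm [ 0.46  2.31 10.77] after-turn axes cm [-0.6   2.3  10.76] zaxis [ 0.463  -0.0007 -0.8864]
t 23.40 tcp [0.41   0.2558 0.1661] keeper [-0.1623  0.3026  0.1181] w 0.961 F [-0.1542 -0.5027  0.0391]
rotvec [-0.001 -0.007 -0.002] shift now-axes cm [ 0.37  2.31 10.77] after-turn axes cm [ 0.45  2.3  10.77] zaxis [ 0.463  -0.0007 -0.8864]
```

Run:
```python
from h import *
R=toolR(.09,25); go(np.array([.4528,.279,.076])+.009*R[:,2],R)
```

```text
t 23.40 tcp [0.41   0.2558 0.1661] keeper [-0.1623  0.3026  0.1181] w 0.961 F [-0.1542 -0.5027  0.0391]
rotvec [-0.041  0.045 -0.083] shift now-axes cm [ 0.42  2.36 10.87] after-turn axes cm [-0.25  1.92 10.96] zaxis [ 0.463  -0.0007 -0.8864]
```

```bash
python3 -m jog '[[-0.041,0.045,-0.083,0,0,0,8],[0,0,0,-0.25,1.9,1,7.6],[0,0,0,0,0,2.5,7.6],[0,0,0,0,0,2.5,7.6],[0,0,0,0,0,2.2,7.6],[0,0,0,0,0,1.5,7.6],[0,0,0,0,0,1.1,7.6],[0,0,0,0,0,0,7.6]]'
python3 -m jog '[[0,0,0,0,0,0.1,7.6],[0,0,0,0,0,0,7.6],[0,0,0,0,0,0,7.6],[0,0,0,0,0,0,7.6],[0,0,0,0,0,0,7.6],[0,0,0,0,0,0,7.6],[0,0,0,0,0,0,7.6],[0,0,0,0,0,0,7.6]]'
python3 - <<'E'
from h import *
R=toolR(.09,25); go(np.array([.4528,.279,.076])+.009*R[:,2],R)
im=env.read_camera("wrist"); cv2.imwrite("pics/w22.png",im[:,:,::-1])
E
```

```text
t: 24.07
ee_pos: [0.457, 0.2777, 0.0679]
tool_rot: [[-0.902, -0.07, 0.427], [-0.065, 0.998, 0.028], [-0.428, -0.002, -0.904]]
wrist_force: [-0.9, 0.1, -0.3]
width: 0.864
t: 24.73
ee_pos: [0.4574, 0.2791, 0.0689]
tool_rot: [[-0.9, -0.073, 0.429], [-0.066, 0.997, 0.03], [-0.431, -0.001, -0.903]]
wrist_force: [0.2, 0.1, 0.2]
width: 0.859
t 24.73 tcp [0.4574 0.2791 0.0689] keeper [-0.1163  0.3285  0.0209] w 0.859 F [0.246  0.1242 0.1815]
rotvec [-0.008  0.009 -0.015] shift now-axes cm [0.12 0.03 0.07] after-turn axes cm [0.12 0.03 0.07] zaxis [ 0.4294  0.0305 -0.9026]
```

View pics/w22.png

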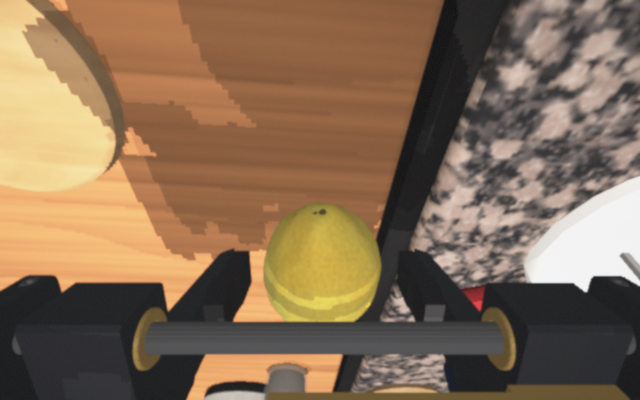

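```bash
python3 -m jog '[[0,0,0,0,0,0,6.5],[0,0,0,0,0,0,5.5],[0,0,0,0,0,0,4.8],[0,0,0,0,0,0,4.8],[0,0,0,0,0,0,4.8],[0,0,0,0,0,-0.5,4.8],[0,0,0,0,0,-1.5,4.8],[0,0,0,0,0,-2,4.8]]'
python3 - <<'E'
from h import *
place(1,.07,25,(.001,0,-.0084))
im=env.read_camera("wrist"); cv2.imwrite("pics/w23.png",im[:,:,::-1])
E
```

```text
t: 25.45
ee_pos: [0.4395, 0.2774, 0.1044]
tool_rot: [[-0.901, -0.072, 0.427], [-0.066, 0.997, 0.029], [-0.428, -0.002, -0.904]]
wrist_force: [0.4, 0.1, -2.2]
width: 0.603
t 25.45 tcp [0.4395 0.2774 0.1044] keeper [-0.1341  0.3259  0.0564] w 0.603 F [ 0.4127  0.0687 -2.1553]
rotvec [0.054 0.006 0.119] shift now-axes cm [ -7.63 -28.37  -1.96] after-turn axes cm [-10.94 -27.34  -0.51] zaxis [ 0.427   0.0294 -0.9038]
```

View pics/w23.png

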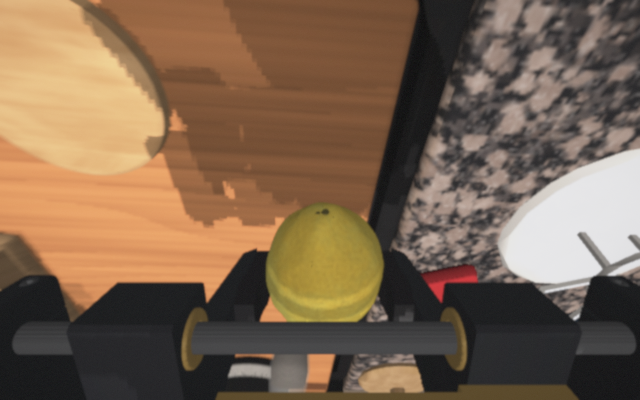

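```bash
python3 -m jog '[[0,0,0,0,0,-1.5,4.8],[0.027,0.003,0.06,0,-1,-1.5,4.8],[0.027,0.003,0.06,-0.5,-2,0,4.8],[0,0,0,-1,-3,0,4.8],[0,0,0,-1,-3.2,0,4.8],[0,0,0,-1,-3.2,0,4.8],[0,0,0,-1,-3.2,0,4.8],[0,0,0,-1,-3.2,0,4.8]]'
python3 - <<'E'
from h import *
place(1,.07,25,(.001,0,-.0084))
E
```

```text
t: 26.17
ee_pos: [0.4687, 0.085, 0.1553]
tool_rot: [[-0.903, 0.059, 0.425], [0.054, 0.998, -0.024], [-0.425, 0.001, -0.905]]
wrist_force: [0.4, 0.0, -1.1]
width: 0.599
t 26.17 tcp [0.4687 0.085  0.1553] keeper [-0.0937  0.1355  0.1073] w 0.599 F [ 0.4146  0.0345 -1.0975]
rotvec [ 0.001  0.003 -0.001] shift now-axes cm [-5.13 -8.3   2.4 ] after-turn axes cm [-5.13 -8.3   2.4 ] zaxis [ 0.4248 -0.0236 -0.905 ]
```

```bash
python3 -m jog '[[0,0,0,-1,-2.5,0,4.8],[0,0,0,-1.3,-2.5,0,4.8],[0,0,0,-1.3,-2,0,4.8],[0,0,0,-1,-1,0.5,4.8],[0,0,0,-0.5,-0.3,1,4.8],[0,0,0,0,0,0.8,4.8],[0,0,0,0,0,0,4.8],[0,0,0,0,0,0,4.8]]'
python3 - <<'E'
from h import *
place(1,.07,25,(.001,0,-.0084));place(1,.0,25,(.001,0,-.0084))
im=env.read_camera("wrist"); cv2.imwrite("pics/w24.png",im[:,:,::-1])
E
```

```text
t: 26.83
ee_pos: [0.5189, 0.0009, 0.1551]
tool_rot: [[-0.904, 0.058, 0.423], [0.054, 0.998, -0.023], [-0.423, 0.002, -0.906]]
wrist_force: [-0.7, 0.1, -0.9]
width: 0.597
t 26.83 tcp [0.5189 0.0009 0.1551] keeper [-0.0386  0.0545  0.1071] w 0.597 F [-0.6737  0.1051 -0.9271]
rotvec [ 0.002  0.001 -0.001] shift now-axes cm [-0.14 -0.2   0.05] after-turn axes cm [-0.14 -0.2   0.05] zaxis [ 0.4226 -0.0229 -0.906 ]
t 26.83 tcp [0.5189 0.0009 0.1551] keeper [-0.0386  0.0545  0.1071] w 0.597 F [-0.6737  0.1051 -0.9271]
rotvec [ 0.002  0.001 -0.001] shift now-axes cm [-0.14 -0.21  7.05] after-turn axes cm [-0.14 -0.2   7.05] zaxis [ 0.4226 -0.0229 -0.906 ]
```

View pics/w24.png

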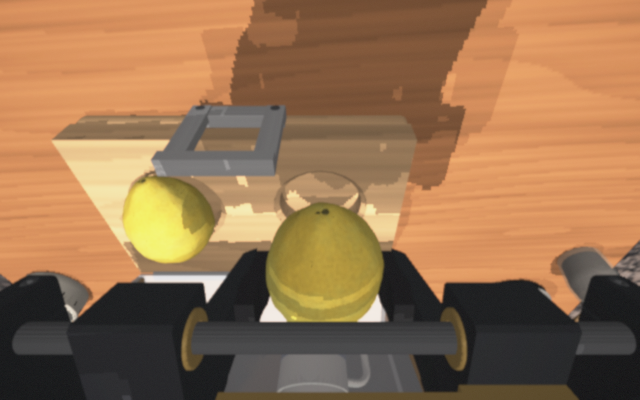

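```bash
python3 -m jog '[[0,0,0,-0.1,-0.2,1,4.8],[0,0,0,0,0,1.5,4.8],[0,0,0,0,0,1.5,4.8],[0,0,0,0,0,1.3,4.8],[0,0,0,0,0,0.7,4.8],[0,0,0,0,0,0.3,4.8],[0,0,0,0,0,0.2,4.8],[0,0,0,0,0,0,4.8]]'
python3 - <<'E'
from h import *
place(1,0,25,(.001,0,-.0084))
E
```

```text
t: 27.55
ee_pos: [0.5482, -0.0032, 0.0978]
tool_rot: [[-0.903, 0.059, 0.425], [0.054, 0.998, -0.024], [-0.426, 0.001, -0.905]]
wrist_force: [1.7, -0.1, 1.7]
width: 0.599
t 27.55 tcp [ 0.5482 -0.0032  0.0978] keeper [-0.0091  0.052   0.0498] w 0.599 F [ 1.6567 -0.0627  1.6614]
rotvec [ 0.001  0.004 -0.001] shift now-axes cm [0.11 0.05 0.61] after-turn axes cm [0.11 0.05 0.61] zaxis [ 0.4252 -0.0238 -0.9048]
```

```bash
python3 -m jog '[[0,0,0,0.1,0,0.15,4.8],[0,0,0,0.05,0,0.15,4.8],[0,0,0,0.05,0,0.15,4.8],[0,0,0,0,0,0,4.8],[0,0,0,0,0,0,4.8],[0,0,0,0,0,0,4.8],[0,0,0,0,0,0,4.8],[0,0,0,0,0,0,4.8]]'
python3 - <<'E'
from h import *
place(1,0,25,(.001,0,-.0084))
im=env.read_camera("wrist"); cv2.imwrite("pics/w25.png",im[:,:,::-1])
E
```

```text
t: 28.22
ee_pos: [0.5498, -0.0037, 0.0946]
tool_rot: [[-0.901, 0.059, 0.43], [0.054, 0.998, -0.025], [-0.43, 0.0, -0.903]]
wrist_force: [5.7, 0.2, 6.0]
width: 0.599
t 28.22 tcp [ 0.5498 -0.0037  0.0946] keeper [-0.0075  0.0517  0.0466] w 0.599 F [5.7184 0.2284 5.9907]
rotvec [-0.     0.009 -0.001] shift now-axes cm [0.12 0.08 0.25] after-turn axes cm [0.12 0.08 0.25] zaxis [ 0.4296 -0.0252 -0.9027]
```

View pics/w25.png

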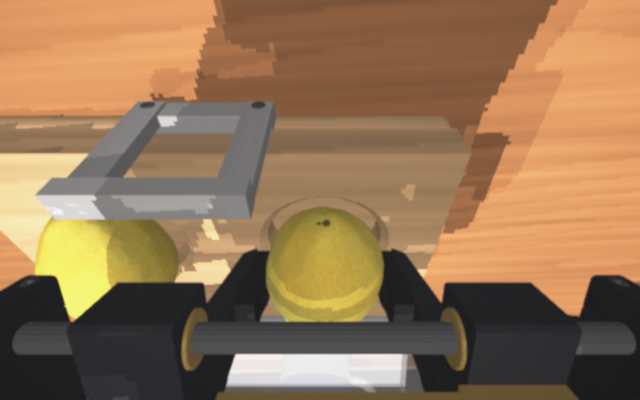

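```bash
python3 -m jog '[[0,0.02,0,-0.15,0,0.1,4.8],[0,0.02,0,-0.1,0.05,0.15,4.8],[0,0,0,0,0,0.1,4.8],[0,0,0,0,0,0,4.8],[0,0,0,0,0,0,4.8],[0,0,0,0,0,0,4.8],[0,0,0,0,0,0,4.8],[0,0,0,0,0,0,4.8]]'
python3 - <<'E'
from h import *
place(1,0,23,(.001,0,-.0084))
E
```

```text
t: 28.93
ee_pos: [0.5519, -0.003, 0.0906]
tool_rot: [[-0.92, 0.059, 0.389], [0.055, 0.998, -0.022], [-0.389, 0.001, -0.921]]
wrist_force: [3.7, -1.6, 1.5]
width: 0.599
t 28.93 tcp [ 0.5519 -0.003   0.0906] keeper [-0.0055  0.0524  0.0426] w 0.599 F [ 3.6667 -1.5812  1.5313]
rotvec [ 0.001 -0.002 -0.001] shift now-axes cm [ 0.17  0.01 -0.19] after-turn axes cm [ 0.17  0.01 -0.19] zaxis [ 0.3886 -0.0217 -0.9212]
```

That took it to seated height with low force, so I'm releasing gently.

```bash
python3 -m jog '[[0,0,0,0,0,0,5.2],[0,0,0,0,0,0,5.5],[0,0,0,0,0,0,5.9],[0,0,0,0,0,0,6.4],[0,0,0,0,0,0,7],[0,0,0,0,0,0,7],[0,0,0,0,0,0,7],[0,0,0,0,0,0,7]]'
python3 - <<'E'
from h import *
place(1,0,23,(.001,0,-.0084))
im=env.read_camera("wrist"); cv2.imwrite("pics/w26.png",im[:,:,::-1])
E
```

```text
t: 29.6
ee_pos: [0.5516, -0.0029, 0.0903]
tool_rot: [[-0.92, 0.059, 0.387], [0.055, 0.998, -0.021], [-0.388, 0.002, -0.922]]
wrist_force: [0.8, -0.8, -0.9]
width: 0.794
t 29.60 tcp [ 0.5516 -0.0029  0.0903] keeper [-0.0058  0.0526  0.0423] w 0.794 F [ 0.7818 -0.818  -0.9245]
rotvec [ 0.001 -0.003 -0.001] shift now-axes cm [ 0.13 -0.01 -0.21] after-turn axes cm [ 0.13 -0.01 -0.21] zaxis [ 0.3874 -0.0213 -0.9217]
```

View pics/w26.png

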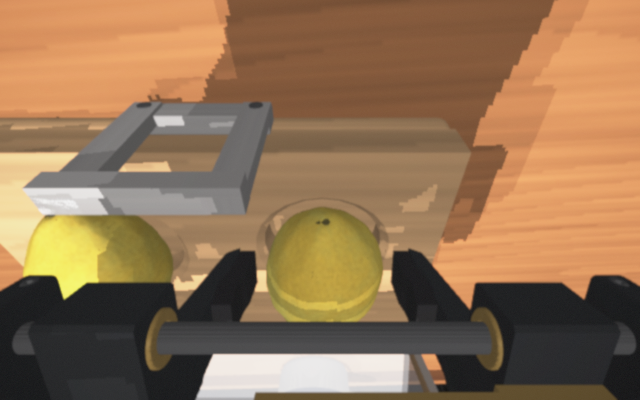

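Free of the fingers on both sides. I'll retreat along the tool axis.

```bash
python3 -m jog '[[0,0,0,0,0,-1,7],[0,0,0,0,0,-2,7],[0,0,0,0,0,-2.5,7],[0,0,0,0.5,0,-2.5,7],[0,0,0,1.5,0,-2.5,7],[0,0,0,2.5,0,-2.5,7],[0,0,0,2.5,0,-2,7],[0,0,0,1,0,-1,7]]'
python3 -m jog '[[0,0,0,1,0,-1,7],[0,0,0,0,0,0,7],[0,0,0,0,0,0,7],[0,0,0,0,0,0,7],[0,0,0,0,0,0,7],[0,0,0,0,0,0,7],[0,0,0,0,0,0,7],[0,0,0,0,0,0,7]]'
python3 - <<'E'
from h import *
s=env.read_state(); print(s["ee_pos"],s["t"],s["wrist_force"])
im=env.read_camera("wrist"); cv2.imwrite("pics/w27.png",im[:,:,::-1])
print(proj("wrist",[kw([-.012,.0525,.051]),kw([-.012,-.0525,.051])],s))
im=env.read_camera("top"); cv2.imwrite("pics/t27.png",cv2.resize(im[140:300,190:460,::-1],None,fx=2.9,fy=2.9,interpolation=cv2.INTER_CUBIC))
im=env.read_camera("scene"); cv2.imwrite("pics/s27.png",im[:,:,::-1])
print(proj("top",[kw([-.012,.0525,.051]),kw([-.012,-.0525,.051])])*2.9-np.array([190,140])*2.9)
E
```

```text
t: 30.32
ee_pos: [0.4133, 0.0056, 0.2077]
tool_rot: [[-0.92, 0.059, 0.388], [0.054, 0.998, -0.022], [-0.389, 0.001, -0.921]]
wrist_force: [1.0, -0.6, -0.3]
width: 0.798
t: 30.98
ee_pos: [0.4031, 0.0057, 0.2118]
tool_rot: [[-0.92, 0.059, 0.387], [0.055, 0.998, -0.021], [-0.388, 0.002, -0.922]]
wrist_force: [0.3, -0.3, 1.1]
width: 0.794
[0.4031 0.0057 0.2118] 30.9833 [ 0.3007 -0.2616  1.0723]
[[323.3357 265.1648]
 [225.9336 265.2253]]
[[349.8932 221.7469]
 [470.1064 229.8148]]
```

View pics/w27.png

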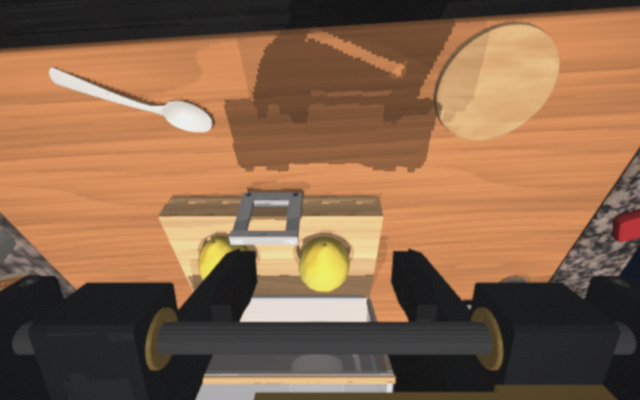

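View pics/t27.png

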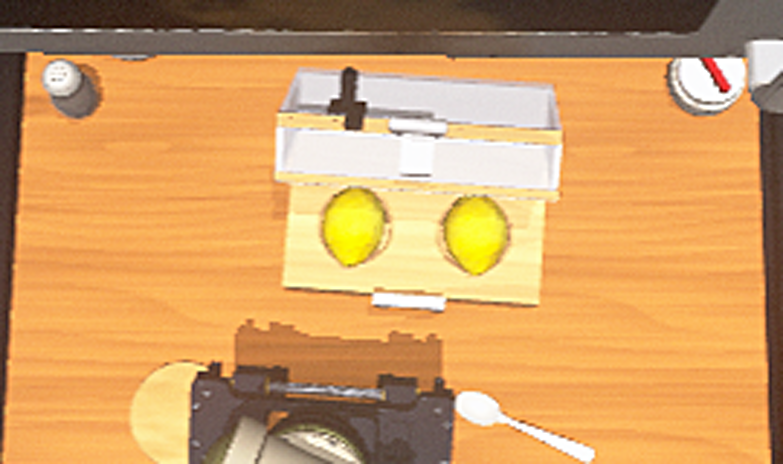

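View pics/s27.png

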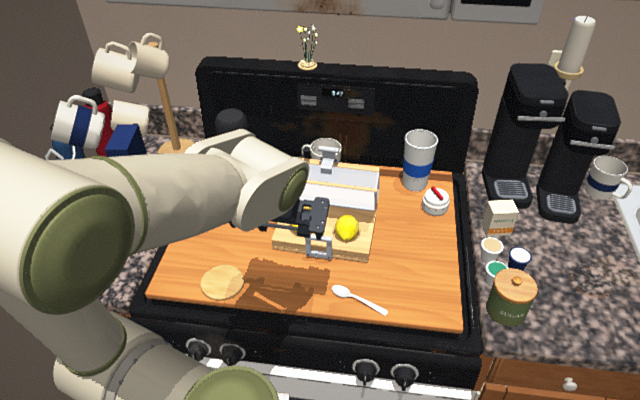

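Run:
```python
from h import *
import h
h.K0=np.array([.5513,-.06,.048]) # camera-frame fit
def lid(p,ph):
    x,y,z=p[0]-.07,p[1],p[2]-.035;c,sn=np.cos(ph),np.sin(ph); return h.kw([.07+c*x+sn*z,y,.035-sn*x+c*z])
for ph in (.95,1.0,1.047): print(ph,((proj("top",[lid((-.07,.111,.095),ph),lid((-.07,-.111,.095),ph),lid((-.07,.111,.035),ph),lid((-.07,-.111,.035),ph),lid((-.041,.0186,.123),ph)])-[190,140])*2.9).round(0).tolist())
print(proj("top",[h.kw([-.012,.0525,.051]),h.kw([-.012,-.0525,.051])])*2.9-np.array([190,140])*2.9)
a=env.read_camera("top"); o=cv2.imread("pics/t27.png"); b=cv2.resize(a[140:300,190:460,::-1],None,fx=2.9,fy=2.9,interpolation=cv2.INTER_CUBIC)
print("change at lemons",np.abs(b.astype(int)-o)[170:290,300:530].max())
```

```text
0.95 [[278.0, 134.0], [560.0, 152.0], [277.0, 202.0], [553.0, 220.0], [399.0, 94.0]]
1.0 [[279.0, 124.0], [561.0, 142.0], [277.0, 194.0], [554.0, 212.0], [399.0, 86.0]]
1.047 [[280.0, 115.0], [561.0, 133.0], [278.0, 186.0], [554.0, 205.0], [400.0, 78.0]]
[[354.7583 225.1919]
 [475.0505 233.2751]]
change at lemons 35
```

```bash
python3 -c "
from station import env
print(env.job_done()); print(env.read_state()['t'])"
```

```text
the job is handed in; nothing more can be done
None
the job is handed in; nothing more can be done
```

The job is done and handed in at about 31 s of the 72 s allowed; the hand-in gives no verdict. I slid the tab aside, lifted the latch, opened the lid to its stop, then laid one lemon in each dimple and backed the gripper clear.

What the last pictures and readings showed:
- **Lid:** its edges match the projection for 1.047 rad, so it stands at its stop.
- **Tab:** its fin sits about 41 mm from the locked position, above the 36 mm needed but probably not quite the full 45 mm.
- **Lemons:** both lie on their sides within about 2 mm of the dimple centres. I took two top pictures to check that they were still. The largest pixel change was 35 of 255, which I put down to image noise.
- **Other things:** the coaster, spoon, salt, timer, tumbler and mug look unmoved. The grinder is half hidden behind the arm, and I did not measure any of them.

What disagreed or went wrong on the way:
- **Camera offset:** the fixed cameras and the wrist camera differed by about 3 to 4 mm on the keeper's position. I steered by the wrist camera.
- **First lemon pick:** my first reach for the right lemon ran the last joint into its limit, so I redid it leaning back less. That lemon was therefore let go slightly tilted, but it settled level in its dimple.

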